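# Load, dock and bolt the slip-saw carriage, set its depth

### The arm

A 6-joint arm with a two-finger parallel gripper is mounted at the origin on the work surface. World frame = base frame: x ahead of the robot, y to its left, z up, the work surface at z = 0. Lengths are in mm, angles in rad, forces in N, time in s.
With the tool pointing down it reaches from about 225 to 725 mm from the base axis. Payload 3.1 kg.
Tool frame: the origin (TCP) lies at the very end of the fingers, on their centre line; the grasp point (between the pads) lies 19 mm behind it; z points along the fingers, y is the direction in which the jaws open and shut (so a half turn about z gives the same grasp; the last joint's range is limited). The gripper opens to 85 mm and grips with 20 to 120 N. Pads are 22 mm wide; open, the fingers measure 114 mm over their backs; the gripper's body (76 mm by 85 mm) begins 54 mm behind the grasp point. The pads swing forward as they close: fully open they stand 13 mm farther back than shut.
Start: joints at [1.205, 0.048, 0.099, 1.622, 0, 1.443], TCP at [123.679, 510.216, 196.412] pointing down, gripper open.
Joint ranges: [-2.91, 2.91], [-0.99, 1.94], [-1.21, 1.42], [-2.12, 2.29], [-1.49, 1.47], [-3.14, 3.14]. Speed limits (rad/s): [2.79, 2.79, 3.14, 3.14, 3.14, 3.14].

### API

Orientations are given as a unit quaternion [x, y, z, w].
In Python, from cell import * gives the robot as it stands.
- The arm moves only by the tool play_rows, never from a script. Its argument "commands" is a list of rows, each a list of 7 numbers: the shift along the tool's x, y, z in mm, then the turn, a rotation vector about the tool's x, y, z in degrees, then the opening, from 0 (shut) to 1 (fully open). A call has 1 to 20 rows; each row shifts and turns the commanded pose from where the row before left it, along the tool's axes as they then stand; what a row does not reach is not made up. A row lasts 1/10 s, in which the tool goes at most 50 mm and 8.59 degrees, less where a joint would pass 70% of its speed; a pose out of reach is approached as far as the arm can. A call is refused whole if a number of a shift passes 50 or a number of a turn 8.59, either way. A call with a gripper value outside its range is refused whole. The fingers move at their own pace and stop on an object; the grip force is fixed at half the most. Time passes only in rows, so rows that do not move let the fingers close. It gives the time, the measured TCP pose, the force and the opening at its end, in the units of the state.
- sense(): the state, without advancing time (a new reading comes with each control period).
- camera(name): name is "side" or "top"; returns a dict with "frame" (384x512x3 uint8, red, green, blue), "fx", "fy", "cx", "cy" (pixels), "R" (3x3) and "t" (3): a world point X has camera coordinates R X + t. Camera axes: x right, y down, z forward; pixel columns grow to the right and rows downward; lengths in mm; the calibration is good to about 2 mm. A picture is of the moment at which its call begins. There is no depth.
- close_job(): hands the job in, once; it reports no verdict.
Trained networks look in the newest picture that a camera, given by its name, has taken for a name from the list of things; names that differ only in an ending like _2 or _b are one class to them, and where a whole thing is asked for, a point or a joint stands for the part that bears it (a point fixed in the world has none). Each returns a list of dicts, best first, with "score" (0 to 1); they miss things now and then, are a little off and sometimes report something else, mostly with a low value. They report only what shows in the picture. A call takes as long as a camera call.
- spot_in(name, camera): "uv" ([column, row] in pixels, amid what is visible of it).
- pinpoint(name, camera): "uv" ([column, row] in pixels: a listed point, or the origin of a listed thing).
The state is a dict: "clock": time; "q": joint angles; "qvel": joint speeds; "joint_efforts": joint torques, N m; "tool_pos": TCP position; "orientation": TCP orientation; "wrist_force": force on the tool from outside, world axes, zero at the start; "wrist_torque": the same for the moment, N m; "opening": finger opening in mm.
Only numpy, scipy, OpenCV 4.12 (cv2) and the standard library are available. Lean on these libraries where they do the work, as an engineer would, in place of code of your own. Each camera call takes 0.05 s, during which the arm holds its last target. There are 200 camera calls.

### The job

Get the slip saw ready: lay every clay slip flat in the carriage tray, then slide the carriage, its green thumb release held down, fully to its home end on the left and let the release spring back up. Then use the hooked rod to pull the far bolt fully home towards the robot, so that it locks the carriage (work the bolt with the rod only, never with the gripper or arm), and lay the rod back flat along its black mat as it was. Also turn the depth dial until its white pointer stands on the red mark, and leave the bucket, the spirit level and the brick where they stand.

Things in the scene. Friction and masses are not known exactly. Their poses are not given: they have to be found in the camera images.
- slip1: terracotta clay slip, a plain flat piece 45 x 85 x 20 mm (along its x, y, z), 0.11 to 0.2 kg; origin at the centre of its underside. Lies flat on the bench to the left at the start; may be absent (None)
- slip2: terracotta clay slip, a plain flat piece 45 x 85 x 20 mm (along its x, y, z), 0.11 to 0.2 kg; origin at the centre of its underside. Lies flat on the bench to the left at the start; may be absent (None)
- slip3: terracotta clay slip, a plain flat piece 45 x 85 x 20 mm (along its x, y, z), 0.11 to 0.2 kg; origin at the centre of its underside. Lies flat on the bench to the left at the start; may be absent (None)
- slip4: terracotta clay slip, a plain flat piece 45 x 85 x 20 mm (along its x, y, z), 0.11 to 0.2 kg; origin at the centre of its underside. Lies flat on the bench to the left at the start; may be absent (None)
- bed: blue fixed machine bed on the bench; origin on the bench under the centre of the rails, its x away from the robot, its y along the rails to the left. Carries the carriage, and beyond it the far bolt on a grey deck (x 150 to 280 mm, 70 mm wide about y = +75 mm, top 45 mm high). A parked grey saw head stands at x 220 to 340, y -210 to -85 mm, 185 mm high
- guard (a point): middle of the near edge of the yellow wire guard over the far bolt, 170 mm above the bench, axes as the bed's. Bars along y span x 0 to 120 mm from here, posts of 12 mm stand at its four corners (y -140 and +140 mm). Below the bars all is clear from 70 to 160 mm height, except the bolt's pin, so a rod can be pushed in from the robot's side
- tray (a point): centre of the tray's inner floor on the carriage, 33 mm above the bench, axes as the bed's. Aluminium tray, inside 170 (x) by 192 mm (y), a rim 5 mm thick, 8 mm above the floor: room for 4 slips, long sides along y, in two rows of two (centres x +-37.5, y +-46.5 mm). At its rear two dark lugs, tops 64 mm above the bench, leave a 26 mm gap for the bolt's nose
- carriage (a joint): slide of the carriage along the bed's +y (to the left), 0 = right end, 0.150 m = home against its end stop; starts between 0 and 0.02. About 2 N friction. A toothed rail holds it (every 21 mm and at home) unless the green release is at least 6 mm down
- release_top (a point): centre of the top face of the green thumb release (plate 42 x 56 mm), 52 mm above the bench when up, on the carriage's robot side, 125 mm before the tray's centre. It lies between two yellow cheeks (60 mm clear gap along y, tops 75 mm above the bench, open to the robot's side); a finger holding the release down can push on them to move the carriage
- release (a joint): travel of the thumb release: 0 up, 0.010 m fully down; a spring pushes it up, 1.8 N at the top to 5.3 N fully down
- bolt_pin (a point): point on the axis of the bolt's upright red pin, 90 mm above the bench. Pin 16 mm diameter, from 61 to 115 mm above the bench, on a steel bar 14 mm wide whose top is 61 mm high
- bolt (a joint): slide of the far bolt along the bed's -x (towards the robot): 0 = open, 0.045 m = fully home in the lugs; starts between 0 and 0.008. About 3 N friction
- rod: hooked rod lying flat, 0.25 kg: orange handle x -100 to +50 mm, 22 mm wide, 26 mm high; steel rod, diameter 12, axis 13 mm up, to x 270 mm; at the end a steel cross blade (hook), x 270 to 280 mm, 26 mm high, y -6 to +50 mm. Origin on the handle's underside, near the centre of mass: grip there across y. x points to the hook, y to the side the blade reaches
- dial_box: fixed grey saw-depth control box 100 x 100 mm, top 38 mm above the bench (white dial disc to 40 mm); origin under its centre, which lies on the dial's axis
- dial_grip (a point): on the dial's axis at the middle of its black grip bar, 67 mm above the bench; bar 52 mm long, 16 mm wide, from 50 (top of a 52 mm wide black disc) to 84 mm above the bench; its x (long) axis points to the end with the white pointer line
- dial (a joint): angle of the pointer about the vertical, counterclockwise from above: 0 along the dial box's +x (away from the robot), the red mark on the dial disc at 1.50 rad (to the left); range 0 to 2.6, starts between 0.1 and 0.7; stays where it is left (0.05 N m friction)
- mat: fixed black rubber mat on the right, 420 (x) x 160 (y) x 10 mm, origin under its centre. The rod lies on it with the rod's origin about x -95, y -20 mm in the mat's frame, pointing along +x
- bucket: bystander: small black bucket, 100 mm wide, 85 mm high; origin at the centre of its underside; leave alone
- level: bystander: red spirit level, 22 x 260 x 50 mm, standing on its edge beyond the slips; origin at the centre of its underside; leave alone
- brick: bystander: whole brick 100 x 210 x 60 mm near the robot's right; origin at the centre of its underside; leave alone

How it is judged (in metres and radians):
On the way, in this order (a step that is already met when the one before it is completed fails the run):
1. every slip lies flat in the tray while the carriage is still at its loading end (x of slip1 in the frame of tray between -0.075 and 0.075 m and y of slip1 in the frame of tray between -0.085 and 0.085 m and z of slip1 in the frame of tray between -0.005 and 0.006 m and angle between each of slip1, slip2, slip3, slip4's own z axis and vertical below 0.15 rad and linear speed of each of slip1, slip2, slip3, slip4 below 0.05 m/s and x of slip2 in the frame of tray between -0.075 and 0.075 m and y of slip2 in the frame of tray between -0.085 and 0.085 m and z of slip2 in the frame of tray between -0.005 and 0.006 m and x of slip3 in the frame of tray between -0.075 and 0.075 m and y of slip3 in the frame of tray between -0.085 and 0.085 m and z of slip3 in the frame of tray between -0.005 and 0.006 m and x of slip4 in the frame of tray between -0.075 and 0.075 m and y of slip4 in the frame of tray between -0.085 and 0.085 m and z of slip4 in the frame of tray between -0.005 and 0.006 m and value of joint carriage below 0.05 m), for 0.2 s.
2. the carriage is at its home end and the release is up (value of joint carriage above 0.144 m and value of joint release below 0.004 m), for 0.2 s.
3. the bolt is fully home with the carriage at home (all of step 2 and value of joint bolt above 0.04 m), for 0.2 s.
At the end, for the whole second after the job is handed in: Every slip lies flat in the tray (tilt under 0.15 rad), the carriage is within 6 mm of home with the release up, the bolt within 5 mm of fully home, the dial within 0.1 rad of the mark, and the rod flat on its mat about where it began, along it within 0.3 rad (all of step 3 and x of slip1 in the frame of tray between -0.075 and 0.075 m and y of slip1 in the frame of tray between -0.085 and 0.085 m and z of slip1 in the frame of tray between -0.005 and 0.006 m and angle between each of slip1, slip2, slip3, slip4's own z axis and vertical below 0.15 rad and linear speed of each of slip1, slip2, slip3, slip4, rod below 0.05 m/s and x of slip2 in the frame of tray between -0.075 and 0.075 m and y of slip2 in the frame of tray between -0.085 and 0.085 m and z of slip2 in the frame of tray between -0.005 and 0.006 m and x of slip3 in the frame of tray between -0.075 and 0.075 m and y of slip3 in the frame of tray between -0.085 and 0.085 m and z of slip3 in the frame of tray between -0.005 and 0.006 m and x of slip4 in the frame of tray between -0.075 and 0.075 m and y of slip4 in the frame of tray between -0.085 and 0.085 m and z of slip4 in the frame of tray between -0.005 and 0.006 m and value of joint dial between 1.4 and 1.6 rad and x of rod in the frame of mat between -0.16 and -0.03 m and y of rod in the frame of mat between -0.075 and 0.075 m and z of rod in the frame of mat between 0.004 and 0.017 m and angle between the x axis of rod and the x axis of mat, either way round below 0.3 rad and angle between rod's own z axis and vertical below 0.1 rad); the robot touches nothing.
It fails at once if the gripper or the arm touches the bolt (it is to be worked with the rod) (contact force between any of the fingers, the arm and bolt above 0.5 N).
It fails at once if the bucket is moved more than 30 mm (distance of bucket from where it was at the start of the episode above 0.03 m).
It fails at once if the level is moved more than 30 mm (distance of level from where it was at the start of the episode above 0.03 m).
It fails at once if the brick is moved more than 30 mm (distance of brick from where it was at the start of the episode above 0.03 m).
Of slip1, slip2, slip3, slip4 only 2 to 4 are there at a start; the rules pass over those that are not, and their reading is None.
At some moment in a run one of slip1, slip2, slip3, slip4, rod may be knocked a few centimetres aside while the robot is not near it.
Once in a run the grip may slacken for a moment while it holds something.
It also fails if it takes over 210 s, if anything falls off the work surface, if the arm or the gripper's body presses on something with over 40 N, if the wrist force passes 120 N, or if a joint passes its speed limit or range.

## Working session

There is one attempt and no reset: what is moved stays moved. The work goes in short steps, Python scripts to look and compute and a tool call to move; the robot and the scene stay as the last step left them, time stands still between calls to the robot, and variables do not carry over. Pictures are saved under pics/ and viewed, about 12 in all and at most 16, crops included, and the job is handed in when it is done.

Besides the shell and the picture viewer there is one more tool, called after "Call:" by a JSON object that holds its "api" and its "payload". play_rows: Moves the arm, as the interface text tells. Its arguments: {"type":"object","properties":{"commands":{"type":"array"}},"required":["commands"]}

```bash
ls; mkdir -p pics; python3 - <<'E'
from cell import *
import cv2,numpy as np
s=sense(); print(s)
for n in("side","top"):
    c=camera(n); cv2.imwrite(f"pics/{n}0.png",cv2.resize(c["frame"][:,:,::-1],(768,576)))
    print(n,c["fx"],c["fy"],c["cx"],c["cy"],np.array(c["R"]).tolist(),c["t"])
    for o in "slip1 bed guard tray release_top bolt_pin rod dial_box dial_grip mat bucket level brick".split():
        print(o,[(np.round(d["uv"],1).tolist(),round(d["score"],2)) for d in pinpoint(o,n)][:5])
E
```

```text
pics
{'clock': 0.0, 'q': array([1.20517034e+00, 4.87247300e-02, 9.75841398e-02, 1.62197755e+00,
       1.45354526e-05, 1.44301378e+00]), 'qvel': array([ 7.49705639e-04, -4.29044495e-04,  6.97228136e-04,  7.90712243e-04,
        7.39713527e-05, -1.28525889e-04]), 'joint_efforts': array([-2.24081068e-04, -3.38779950e+01,  3.20015681e+01,  2.04195053e-02,
       -2.89707277e-04,  5.84567744e-06]), 'tool_pos': array([123.44525901, 509.57572891, 195.2239034 ]), 'orientation': array([ 1.18641538e-01,  9.92936472e-01, -1.12398404e-03, -2.90552315e-04]), 'wrist_force': array([-0.79248384,  0.54627699,  0.01476354]), 'wrist_torque': array([-0.00735084, -0.0021377 ,  0.00941178]), 'opening': 85.15575029193585}
side 385.5811278109297 385.5811278109297 252.93498983351378 185.29597990309472 [[0.9112687760592707, -0.4115727205400235, -0.014039711062657851], [-0.2500986523386472, -0.5260179752866749, -0.8128688416797014], [0.3271695002255432, 0.7442533072701734, -0.5822775392710743]] [-468.07486779  250.80331809 1224.10574117]
slip1 [([205.2, 165.0], 0.46)]
bed [([266.1, 228.6], 0.61), ([337.8, 279
[... 517 characters left out ...]
92.8467029220083 [[-0.007373264406030217, -0.9999518768979688, -0.0064713878131441825], [-0.9859459117688987, 0.008349831886134028, -0.16685604386317024], [0.16690204923305663, 0.005150164628693238, -0.9859600305114317]] [  -2.93996355  552.07933459 1252.71575662]
slip1 [([180.4, 240.1], 0.77), ([143.0, 217.9], 0.73)]
bed [([273.3, 192.4], 0.58)]
guard [([252.8, 131.5], 0.6)]
tray [([290.9, 194.2], 0.9)]
release_top []
bolt_pin [([251.2, 126.0], 0.51)]
rod [([370.4, 196.5], 0.66)]
dial_box [([319.7, 240.6], 0.69)]
dial_grip [([321.8, 238.5], 0.69)]
mat [([363.4, 175.4], 0.84)]
bucket [([145.0, 273.2], 0.8)]
level [([154.5, 155.4], 0.71)]
brick [([372.1, 195.7], 0.62), ([377.1, 265.7], 0.58)]
```

View pics/side0.png

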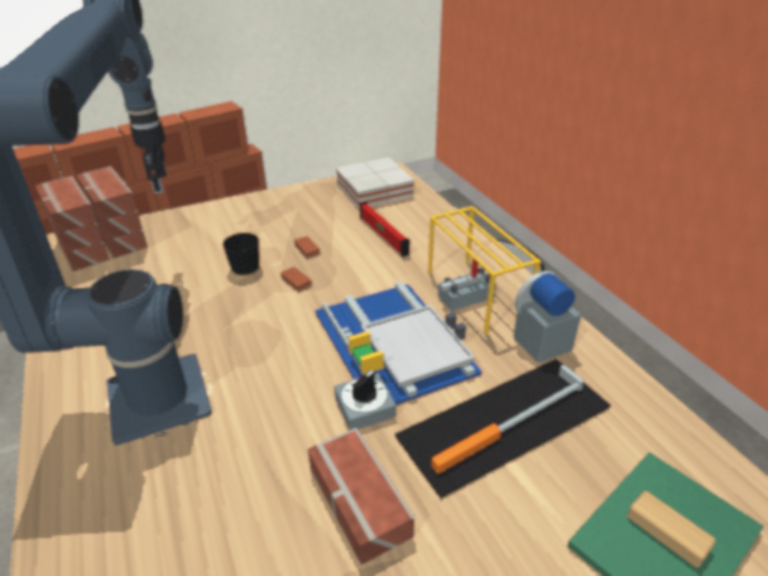

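View pics/top0.png

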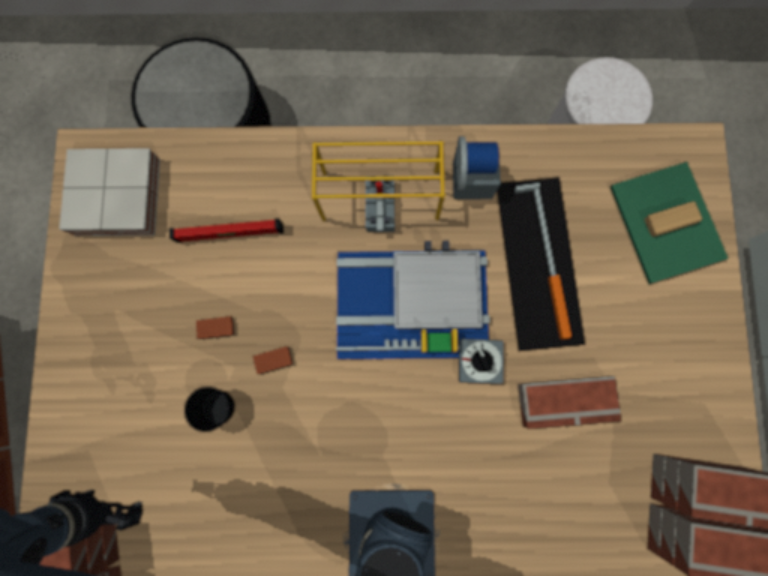

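The top view shows two slips at 2/3-scale pixels (143,218) and (182,240). It also shows the tray at (291,193), the green release at (293,227), the dial at (321,240) and the rod on its mat at (370,197), with the hook blade to the left (+y).

```bash
cat > h.py <<'E'
from cell import *
import cv2,numpy as np
def cams():
    return {n:camera(n) for n in("side","top")}
def ray(c,uv):
    R=np.array(c["R"]);t=np.array(c["t"])
    d=R.T@np.array([(uv[0]-c["cx"])/c["fx"],(uv[1]-c["cy"])/c["fy"],1]);return -R.T@t,d
def atz(c,uv,z):
    o,d=ray(c,uv);return o+d*(z-o[2])/d[2]
def proj(c,X):
    p=np.array(c["R"])@np.array(X)+np.array(c["t"]);return np.array([c["fx"]*p[0]/p[2]+c["cx"],c["fy"]*p[1]/p[2]+c["cy"]])
def tri(a,ua,b,ub):
    A=[];B=[]
    for c,u in((a,ua),(b,ub)):
        o,d=ray(c,u);d=d/np.linalg.norm(d);P=np.eye(3)-np.outer(d,d);A.append(P);B.append(P@o)
    return np.linalg.lstsq(np.vstack(A),np.hstack(B),rcond=None)[0]
def blobs(c,lo,hi,amin=30,z=0,roi=None):
    m=cv2.inRange(cv2.cvtColor(c["frame"],cv2.COLOR_RGB2HSV),lo,hi)
    if roi: k=np.zeros_like(m);k[roi[1]:roi[3],roi[0]:roi[2]]=1;m*=k
    out=[]
    for q in cv2.findContours(m,0,cv2.CHAIN_APPROX_NONE)[0]:
        if cv2.contourArea(q)<amin: continue
        M=cv2.moments(q);uv=(M["m10"]/M["m00"],M["m01"]/M["m00"])
        w=np.array([atz(c,p[0],z)[:2] for p in q],np.float32);r=cv2.minAreaRect(w)
        b=cv2.boxPoints(r);e=max((b[1]-b[0],b[2]-b[1]),key=np.linalg.norm)
        out.append((np.round(uv,1).tolist(),cv2.contourArea(q),np.round(r[0],1).tolist(),np.round(sorted(r[1]),1).tolist(),round(np.degrees(np.arctan2(e[1],e[0]))%180,1)))
    return out
E
python3 - <<'E'
from h import *
C=cams();t=C["top"];s=C["side"]
print("slip top",*blobs(t,(0,90,60),(12,255,255),40,20,(110,190,260,270)),sep="\n")
print("slip side",*blobs(s,(0,90,60),(12,255,255),30,20,(180,150,215,200)),sep="\n")
print("green",*blobs(t,(50,100,50),(75,255,255),20,52,(260,200,330,250)),*blobs(s,(50,100,50),(75,255,255),20,52,(200,200,300,260)),sep="\n")
print("orange",*blobs(t,(5,180,150),(18,255,255),50,36,(330,170,410,240)))
print("yellow",*blobs(t,(20,150,120),(35,255,255),10,75,(260,200,330,250)),sep="\n")
P=lambda n:(pinpoint(n,"side")[0]["uv"],pinpoint(n,"top")[0]["uv"])
for n in "tray bolt_pin guard dial_grip dial_box rod mat level bucket brick bed".split():
    try:
        a,b=P(n);print(n,tri(s,a,t,b).round(1))
    except Exception as e:print(n,e)
f=t["frame"][110:250,215:405,::-1]
cv2.imwrite("pics/topc.png",cv2.resize(f,(760,560),interpolation=cv2.INTER_CUBIC))
E
```

```text
slip top
([181.4, 239.7], 282.5, [391.9, 277.5], [45.5, 85.3], np.float32(105.5))
([142.9, 218.0], 281.5, [469.8, 416.3], [45.8, 86.9], np.float32(96.7))
slip side
([197.1, 185.4], 170.0, [387.9, 261.4], [53.9, 105.3], np.float32(104.9))
([204.4, 164.2], 133.0, [463.5, 400.1], [50.2, 108.1], np.float32(97.5))
green
([292.3, 227.6], 159.5, [429.4, -111.0], [37.8, 51.8], np.float32(89.5))
([240.9, 233.8], 66.5, [425.7, -111.5], [42.9, 43.8], np.float32(1.5))
orange ([373.5, 204.2], 156.0, [511.1, -398.0], [16.8, 143.4], np.float32(7.9))
yellow
([302.9, 226.2], 27.5, [430.9, -143.1], [10.1, 43.9], np.float32(178.6))
([282.0, 226.6], 25.5, [431.4, -73.9], [6.8, 43.9], np.float32(179.0))
tray [ 550.1 -117.9   36.2]
bolt_pin [786.9  21.8  88.2]
guard [731.9  13.4 175.7]
dial_grip [ 388.8 -203.1   57.2]
dial_box [ 385.6 -204.5   -9.6]
rod [ 537.3 -391.6   -1.1]
mat list index out of range
level [697.1 401.7   4.6]
bucket [280.7 404.6 -21.5]
brick [ 288.1 -404.1   -2. ]
bed [554.6 -43.3 -10.5]
```

View pics/topc.png

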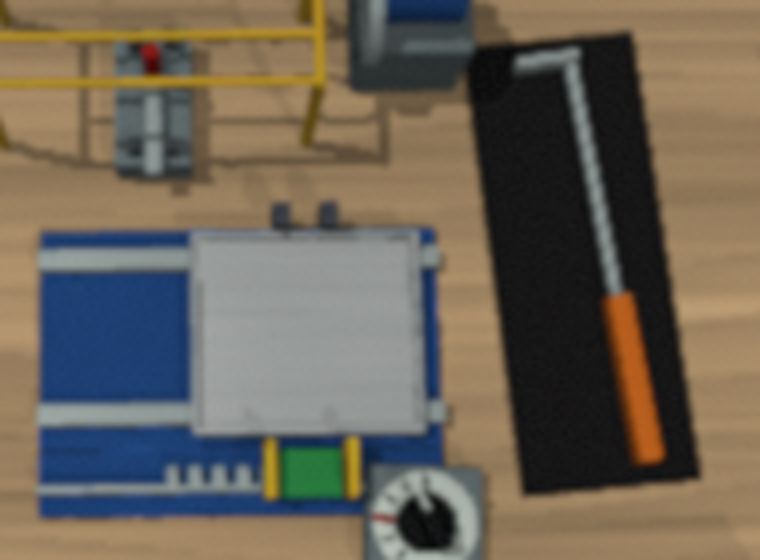

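The crop (origin (215,110), scale 4) gives these points:
- Tray corners: (190,235), (420,229), (425,432) and (195,437).
- Bolt pin: (150,50).
- Rod hook corner: (578,55).
- Dial: centre (427,522), with its pointer up and slightly left and the red mark at (383,518).

```bash
python3 - <<'E'
from h import *
C=cams();t=C["top"];s=C["side"]
f=lambda u,z:atz(t,(215+u[0]/4-.4,110+u[1]/4-.4),z)[:2]
T=[f(u,41) for u in((190,235),(420,229),(425,432),(195,437))]
for x in T:print("tray",x.round(1))
print("c",np.mean(T,0).round(1),"yaw",[np.degrees(np.arctan2(*(b-a)[::-1])).round(2) for a,b in((T[2],T[1]),(T[3],T[0]))], [np.degrees(np.arctan2(*(b-a)[::-1])).round(2) for a,b in((T[1],T[0]),(T[2],T[3]))])
B=[f(u,33) for u in((42,258),(430,258))];print("rail",B)
B=[f(u,12) for u in((40,232),(436,230),(442,512),(40,517))];print("bedcorners",np.round(B,1).tolist())
print("pin",f((151,46),115),"bar nose",f((153,172),61))
print("rod blade/rod corner",f((578,55),30),"blade tip",f((516,68),30),"rod axis pts",f((572,70),29),f((617,292),29),"handle end",f((650,463),36))
print("mat",[f(u,10).round(1).tolist() for u in((470,45),(632,34),(700,478),(524,494))])
print("guard front bar", f((0,83),170),f((320,78),170))
print("dial",f((427,522),67),"mark",f((383,518),40))
print(T)
c=t["frame"][215:265,295:350,::-1];a=cv2.resize(c,(550,500),interpolation=cv2.INTER_CUBIC)
c=s["frame"][230:290,215:275,::-1];b=cv2.resize(c,(500,500),interpolation=cv2.INTER_CUBIC)
cv2.imwrite("pics/dial.png",cv2.resize(np.hstack([a,b]),(800,380)))
E
```

```text
tray [641.5  -8. ]
tray [ 645.2 -212.9]
tray [ 463.8 -211.3]
tray [461.1 -11.1]
c [ 552.9 -110.8] yaw [np.float64(-0.53), np.float64(0.96)] [np.float64(91.02), np.float64(90.79)]
rail [array([623.47230974, 124.57562233]), array([ 620.41740928, -222.22087868])]
bedcorners [[652.4, 128.9], [651.1, -232.0], [395.9, -228.3], [394.2, 126.4]]
pin [790.6284903   23.87261015] bar nose [694.13023774  24.14125269]
rod blade/rod corner [ 810.08014315 -364.68526415] blade tip [ 798.17886772 -307.42337113] rod axis pts [ 796.1257613 -358.7402526] [ 588.82317176 -388.37365125] handle end [ 435.71933976 -406.60424518]
mat [[828.1, -270.1], [837.4, -421.4], [424.1, -457.9], [411.2, -301.6]]
guard front bar [739.48755702 145.59034575] [ 741.23239219 -115.68776728]
dial [ 385.03970944 -206.37838313] mark [ 389.82199146 -172.69514931]
[array([641.49524248,  -8.04241784]), array([ 645.15058305, -212.94538762]), array([ 463.82277365, -211.25763571]), array([461.06406421, -11.06312935])]
```

View pics/dial.png

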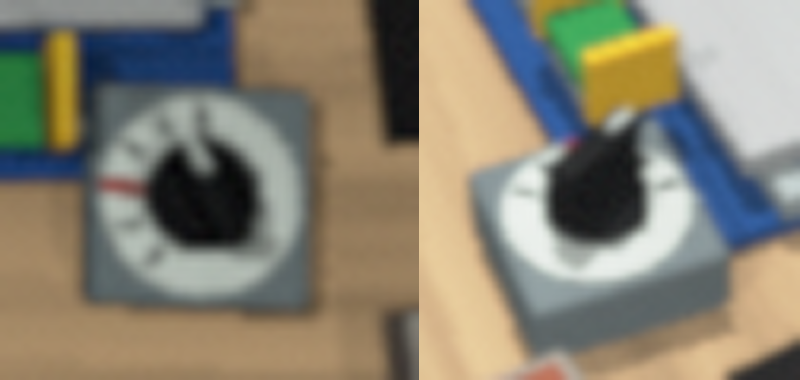

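The bar's pointer is at roughly 0.4 to 0.5 rad, and the red mark is to the left at about 1.43 rad in world terms (box yaw about -2.4°). Now I go for the nearer slip at (392,277) with jaw yaw 15.5°.

Call:
{"api": "play_rows", "payload": {"commands": [[0,0,0,0,0,7.6,1],[0,0,0,0,0,7.6,1],[0,0,0,0,0,7.6,1],[0,0,0,0,0,7.6,1],[0,0,0,0,0,7.6,1],[0,0,0,0,0,7.6,1],[0,0,0,0,0,7.6,1],[0,0,0,0,0,7.6,1],[-29.5,19.7,0,0,0,0,1],[-29.5,19.7,0,0,0,0,1],[-29.5,19.7,0,0,0,0,1],[-29.5,19.7,0,0,0,0,1],[-29.5,19.7,0,0,0,0,1],[-29.5,19.7,0,0,0,0,1],[-29.5,19.7,0,0,0,0,1],[-29.5,19.7,0,0,0,0,1],[-29.5,19.7,0,0,0,0,1],[-29.5,19.7,0,0,0,0,1],[0,0,40,0,0,0,1],[0,0,40,0,0,0,1]]}}

```text
clock: 4.65
tool_pos: [395.3, 278.8, 117.2]
orientation: [0.606, 0.796, 0.002, 0.001]
wrist_force: [-0.3, -0.2, -0.3]
opening: 85.3
```

```bash
cat >> h.py <<'E'
from scipy.spatial.transform import Rotation as Ro
def st():
    s=sense();R=Ro.from_quat(s["orientation"]).as_matrix();y=R[:,1]
    print("t",round(s["clock"],1),"tcp",s["tool_pos"].round(1),"jaw",np.degrees(np.arctan2(y[1],y[0])).round(1),"tilt",np.degrees(np.arccos(-R[2,2])).round(2),"open",round(s["opening"],1),"F",s["wrist_force"].round(1),"q6",s["q"][5].round(2));return s,R
def go(X,jaw):
    s,R=st();y=R[:,1];j=np.degrees(np.arctan2(y[1],y[0]));turn=(j-jaw+90)%180-90
    a=np.radians(j-turn);ty=np.array([np.cos(a),np.sin(a)]);tx=np.array([-ty[1],ty[0]])
    d=np.array(X,float)-s["tool_pos"];print("turn z",turn.round(1),"then tool shift x,y,z",(d[:2]@tx).round(1),(d[:2]@ty).round(1),(-d[2]).round(1))
E
python3 - <<'E'
from h import *
C=cams();t=C["top"]
print("slip top",*blobs(t,(0,90,60),(12,255,255),40,20,(110,190,260,270)),sep="\n")
go((392,277.5,3),15.5)
E
```

```text
slip top
([183.5, 239.2], 236.0, [394.1, 271.6], [46.5, 74.3], np.float32(105.5))
t 4.8 tcp [386.5 275.2 108.1] jaw 15.5 tilt 0.98 open 85.2 F [-0.8 -0.4 -2.2] q6 1.78
turn z 0.0 then tool shift x,y,z 0.7 6.0 105.1
```

Call:
{"api": "play_rows", "payload": {"commands": [[0,0,25,0,0,0,1],[0,0,25,0,0,0,1],[0,0,25,0,0,0,1],[0,0,15,0,0,0,1],[0,0,10,0,0,0,1],[0,0,0,0,0,0,1],[0,0,0,0,0,0,1],[0,0,0,0,0,0,1]]}}

```text
clock: 5.55
tool_pos: [394.0, 279.7, 18.3]
orientation: [0.605, 0.796, 0.001, 0.001]
wrist_force: [-0.7, -0.8, 0.2]
opening: 85.4
```

```bash
python3 - <<'E'
from h import *
go((392,277.5,4),15.5)
E
```

```text
t 5.5 tcp [394.  279.7  18.3] jaw 15.6 tilt 0.18 open 85.4 F [-0.7 -0.8  0.2] q6 1.78
turn z 0.1 then tool shift x,y,z -1.6 -2.5 14.3
```

Call:
{"api": "play_rows", "payload": {"commands": [[-1.6,-2.5,7,0,0,0,1],[0,0,6,0,0,0,1],[0,0,0,0,0,0,1],[0,0,0,0,0,0,0],[0,0,0,0,0,0,0],[0,0,0,0,0,0,0],[0,0,0,0,0,0,0],[0,0,0,0,0,0,0],[0,0,0,0,0,0,0],[0,0,0,0,0,0,0],[0,0,-20,0,0,0,0],[0,0,-20,0,0,0,0],[0,0,-30,0,0,0,0],[0,0,-40,0,0,0,0],[0,0,0,0,0,0,0],[0,0,0,0,0,0,0]]}}

```text
clock: 7.15
tool_pos: [391.8, 277.3, 115.0]
orientation: [0.605, 0.796, 0.002, 0.001]
wrist_force: [0.6, 0.3, -0.5]
opening: -0.2
```

```bash
python3 - <<'E'
from h import *
go((552,-64,110),0)
E
```

```text
t 7.2 tcp [391.8 277.3 115. ] jaw 15.6 tilt 0.2 open -0.2 F [ 0.6  0.3 -0.5] q6 1.78
turn z 15.6 then tool shift x,y,z -341.3 160.2 5.0
```

```bash
python3 - <<'E'
from h import *
C=cams();t=C["top"];s=C["side"]
print("slip top",*blobs(t,(0,90,60),(12,255,255),40,20,(110,190,260,270)),sep="\n")
a=cv2.resize(s["frame"][100:220,130:250,::-1],(400,400),interpolation=cv2.INTER_CUBIC)
b=cv2.resize(t["frame"][170:290,110:230,::-1],(400,400),interpolation=cv2.INTER_CUBIC)
cv2.imwrite("pics/m1.png",np.hstack([a,b]))
E
```

```text
slip top
([183.5, 239.3], 236.0, [393.7, 271.9], [46.0, 75.1], np.float32(105.5))
```

View pics/m1.png

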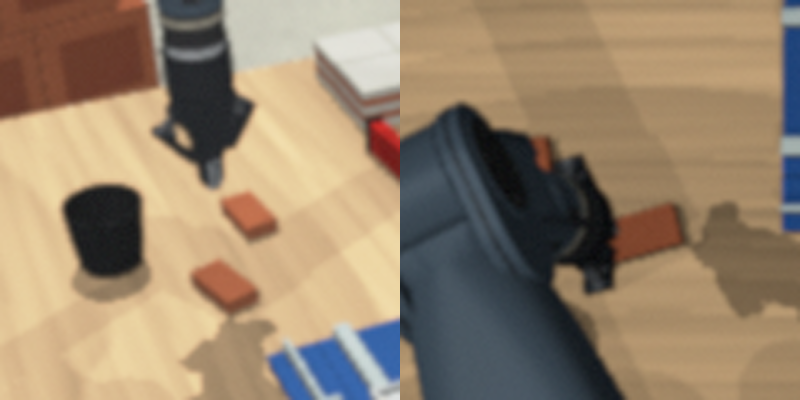

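Both slips are still where they were, so the first grasp closed on nothing. I check the gripper's place against the camera.

```bash
python3 - <<'E'
from h import *
C=cams();t=C["top"];s=C["side"]
p=sense()["tool_pos"];print("tcp proj side",proj(s,p),"top",proj(t,p))
print("side",*blobs(s,(0,90,60),(12,255,255),30,20,(180,150,215,200)),sep="\n")
for X in((391.9,277.5,20),(469.8,416.3,20),(391.9,277.5,10)):print(X,proj(s,X).round(1),proj(t,X).round(1))
print(tri(s,(197.1,185.4),t,(181.4,239.7)),tri(s,(204.4,164.2),t,(142.9,218)))
for n in("side","top"):print([(d["uv"],d["score"]) for d in pinpoint("slip1",n)])
E
```

```text
tcp proj side [193.94178719 163.9355192 ] top [175.5278924  239.27526686]
side
([197.1, 185.4], 170.5, [387.7, 261.7], [55.9, 101.6], np.float32(106.5))
([204.4, 164.1], 130.5, [463.5, 400.3], [50.2, 108.5], np.float32(97.5))
(391.9, 277.5, 20) [196.8 182.9] [181.3 239.7]
(469.8, 416.3, 20) [204.3 161.8] [142.9 217.9]
(391.9, 277.5, 10) [197. 185.] [182.  239.9]
[392.74605472 280.50359083   5.65780886] [470.95824693 421.46171205   4.62651311]
[([204.2, 164.4], 0.61), ([201.3, 189.0], 0.44)]
[([183.2, 238.5], 0.78), ([142.6, 217.5], 0.6)]
```

Call:
{"api": "play_rows", "payload": {"commands": [[0,0,25,0,0,0,0],[0,0,25,0,0,0,0],[0,0,20,0,0,0,0],[0,0,10,0,0,0,0],[0,0,5,0,0,0,0],[0,0,0,0,0,0,0],[0,0,0,0,0,0,0]]}}

```text
clock: 8.15
tool_pos: [391.4, 277.1, 29.4]
orientation: [0.605, 0.796, 0.001, 0.0]
wrist_force: [0.5, 0.6, 0.2]
opening: -0.3
```

```bash
python3 - <<'E'
from h import *
C=cams();t=C["top"];s=C["side"];p=st()[0]["tool_pos"]
print(proj(s,p))
cv2.imwrite("pics/m2.png",cv2.resize(s["frame"][140:200,165:245,::-1],(640,480),interpolation=cv2.INTER_CUBIC))
E
```

```text
t 8.2 tcp [391.7 277.3  29.7] jaw 15.6 tilt 0.14 open -0.2 F [-0.5 -0.1 -0.2] q6 1.78
[196.48052017 181.00004241]
```

View pics/m2.png

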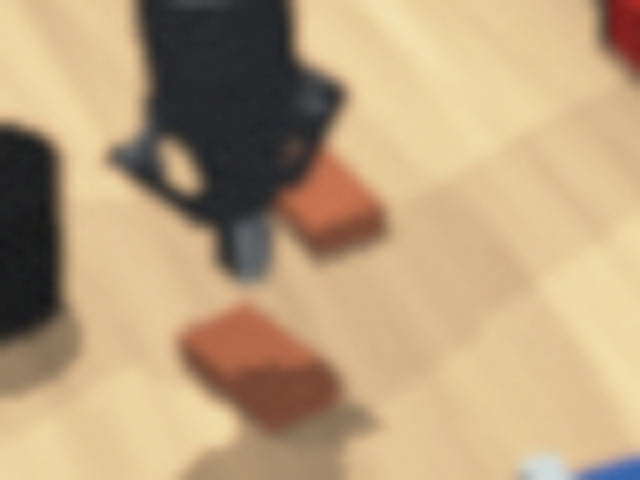

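The closed fingertip shows about 5.6 px higher than the reported TCP projects, so the tool seems about 25 mm higher than its reading. I probe gently on the slip's top.

Call:
{"api": "play_rows", "payload": {"commands": [[0,0,5,0,0,0,0],[0,0,5,0,0,0,0],[0,0,4,0,0,0,0],[0,0,4,0,0,0,0],[0,0,3,0,0,0,0],[0,0,0,0,0,0,0]]}}

```text
clock: 8.85
tool_pos: [390.0, 276.4, 6.6]
orientation: [0.605, 0.796, -0.001, -0.0]
wrist_force: [0.2, -1.1, 0.5]
opening: 0.1
```

Call:
{"api": "play_rows", "payload": {"commands": [[0,0,2,0,0,0,0],[0,0,2,0,0,0,0],[0,0,2,0,0,0,0],[0,0,0,0,0,0,0]]}}

```text
clock: 9.25
tool_pos: [390.4, 276.6, 1.1]
orientation: [0.605, 0.796, -0.0, -0.0]
wrist_force: [0.7, -0.2, -0.4]
opening: -0.0
```

Call:
{"api": "play_rows", "payload": {"commands": [[0,0,2,0,0,0,0],[0,0,2,0,0,0,0],[0,0,0,0,0,0,0]]}}

```text
clock: 9.55
tool_pos: [390.4, 276.6, -3.0]
orientation: [0.605, 0.796, -0.0, -0.0]
wrist_force: [-0.7, 1.1, -0.5]
opening: 0.3
```

Call:
{"api": "play_rows", "payload": {"commands": [[0,0,2,0,0,0,0],[0,0,1,0,0,0,0],[0,0,0,0,0,0,0]]}}

```text
clock: 9.85
tool_pos: [390.5, 276.6, -5.8]
orientation: [0.605, 0.796, -0.0, -0.0]
wrist_force: [0.1, 0.5, 0.1]
opening: 0.2
```

Call:
{"api": "play_rows", "payload": {"commands": [[0,0,2,0,0,0,0],[0,0,1,0,0,0,0],[0,0,0,0,0,0,0]]}}

```text
clock: 10.15
tool_pos: [390.5, 276.6, -8.9]
orientation: [0.605, 0.796, -0.0, -0.0]
wrist_force: [0.2, 0.1, 0.8]
opening: -0.3
```

```bash
python3 - <<'E'
from h import *
C=cams();t=C["top"];s=C["side"];p=st()[0]["tool_pos"]
print(proj(s,p))
cv2.imwrite("pics/m3.png",cv2.resize(s["frame"][140:200,165:245,::-1],(640,480),interpolation=cv2.INTER_CUBIC))
E
```

```text
t 10.2 tcp [390.6 276.7  -8.6] jaw 15.6 tilt 0.01 open -0.0 F [ 0.2 -0.2 -0.7] q6 1.78
[197.20957934 188.88736349]
```

View pics/m3.png

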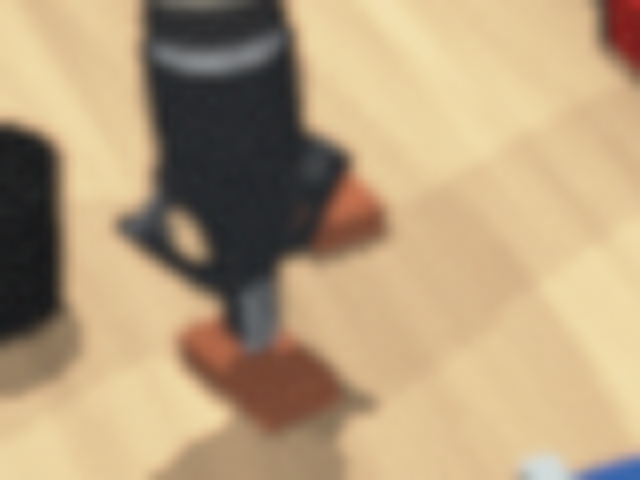

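The tip is now about on the slip's top at (197,184), while the reading is -9. A few more millimetres should make contact.

Call:
{"api": "play_rows", "payload": {"commands": [[0,0,1,0,0,0,0],[0,0,1,0,0,0,0],[0,0,0,0,0,0,0]]}}

```text
clock: 10.55
tool_pos: [390.5, 276.6, -10.8]
orientation: [0.605, 0.796, -0.0, -0.0]
wrist_force: [-1.0, -0.1, -0.4]
opening: 0.2
```

Call:
{"api": "play_rows", "payload": {"commands": [[0,0,1,0,0,0,0],[0,0,1,0,0,0,0],[0,0,0,0,0,0,0]]}}

```text
clock: 10.85
tool_pos: [390.5, 276.6, -12.8]
orientation: [0.605, 0.796, -0.0, -0.0]
wrist_force: [-0.8, -0.1, 0.4]
opening: 0.4
```

Call:
{"api": "play_rows", "payload": {"commands": [[0,0,1,0,0,0,0],[0,0,1,0,0,0,0],[0,0,0,0,0,0,0]]}}

```text
clock: 11.15
tool_pos: [390.6, 276.7, -14.7]
orientation: [0.605, 0.796, -0.0, -0.0]
wrist_force: [-0.1, 0.5, 0.4]
opening: -0.1
```

Call:
{"api": "play_rows", "payload": {"commands": [[0,0,1,0,0,0,0],[0,0,1,0,0,0,0],[0,0,0,0,0,0,0]]}}

```text
clock: 11.45
tool_pos: [390.7, 276.8, -14.9]
orientation: [0.605, 0.796, 0.0, 0.0]
wrist_force: [-2.8, -2.3, 8.7]
opening: -0.1
```

Call:
{"api": "play_rows", "payload": {"commands": [[0,0,1,0,0,0,0],[0,0,1,0,0,0,0],[0,0,0,0,0,0,0]]}}

```text
clock: 11.75
tool_pos: [390.8, 276.8, -14.9]
orientation: [0.605, 0.796, 0.0, 0.0]
wrist_force: [-6.3, -4.0, 18.3]
opening: 0.2
```

```bash
python3 - <<'E'
from h import *
C=cams();t=C["top"];s=C["side"];p=st()[0]["tool_pos"]
print(proj(s,p))
a=cv2.resize(s["frame"][150:200,170:220,::-1],(400,400),interpolation=cv2.INTER_CUBIC)
b=cv2.resize(t["frame"][210:260,150:200,::-1],(400,400),interpolation=cv2.INTER_CUBIC)
cv2.imwrite("pics/m4.png",np.hstack([a,b]))
E
```

```text
t 11.8 tcp [390.8 276.8 -14.9] jaw 15.6 tilt 0.04 open 0.2 F [-6.8 -3.4 18.2] q6 1.78
[197.40334403 190.11981221]
```

View pics/m4.png

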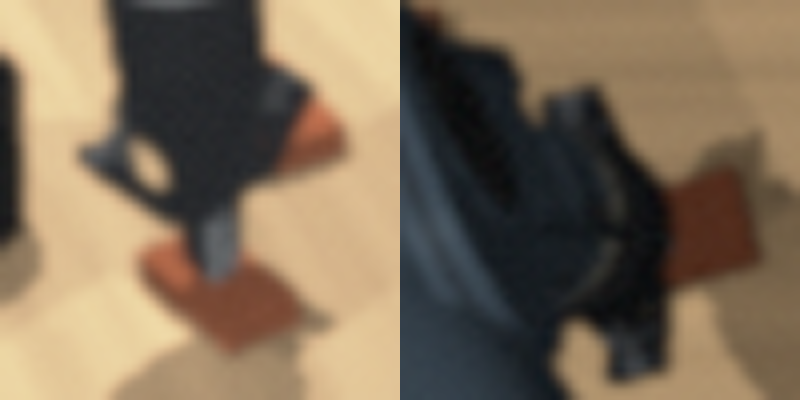

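Contact came at a reading of -14.9 on a slip whose top is 20 mm up, so the true tip height is the reading plus about 35 mm (x and y agree). I regrasp with that offset.

Call:
{"api": "play_rows", "payload": {"commands": [[0,0,-20,0,0,0,1],[0,0,-20,0,0,0,1],[0,0,0,0,0,0,1],[0,0,0,0,0,0,1],[0,0,0,0,0,0,1],[0,0,0,0,0,0,1],[0,0,0,0,0,0,1],[0,0,10,0,0,0,1],[0,0,10,0,0,0,1],[0,0,10,0,0,0,1],[0,0,10,0,0,0,1],[0,0,6,0,0,0,1],[0,0,4,0,0,0,1],[0,0,0,0,0,0,1]]}}

```text
clock: 13.25
tool_pos: [390.1, 276.4, -29.4]
orientation: [0.605, 0.796, -0.001, -0.0]
wrist_force: [0.1, 0.1, -1.5]
opening: 85.2
```

Call:
{"api": "play_rows", "payload": {"commands": [[0,0,2,0,0,0,1],[0,0,0,0,0,0,0],[0,0,0,0,0,0,0],[0,0,0,0,0,0,0],[0,0,0,0,0,0,0],[0,0,0,0,0,0,0],[0,0,0,0,0,0,0],[0,0,0,0,0,0,0],[0,0,0,0,0,0,0]]}}

```text
clock: 14.15
tool_pos: [391.5, 277.1, -29.8]
orientation: [0.605, 0.796, 0.001, 0.0]
wrist_force: [0.8, -0.8, 5.6]
opening: 43.4
```

Call:
{"api": "play_rows", "payload": {"commands": [[0,0,-15,0,0,0,0],[0,0,-30,0,0,0,0],[0,0,-30,0,0,7.8,0],[0,0,-30,0,0,7.8,0],[-20,10,0,0,0,0,0],[-34,16,0,0,0,0,0],[-34,16,0,0,0,0,0],[-34,16,0,0,0,0,0],[-34,16,0,0,0,0,0],[-34,16,0,0,0,0,0],[-34,16,0,0,0,0,0],[-34,16,0,0,0,0,0],[-34,16,0,0,0,0,0],[-34,16,0,0,0,0,0],[-15,6,0,0,0,0,0],[0,0,0,0,0,0,0],[0,0,0,0,0,0,0],[0,0,0,0,0,0,0]]}}

```text
clock: 15.95
tool_pos: [549.5, -62.9, 73.8]
orientation: [0.707, 0.707, -0.0, -0.001]
wrist_force: [-0.5, 0.1, -0.9]
opening: 43.7
```

```bash
python3 - <<'E'
from h import *
go((553,-64,7),0)
C=cams();t=C["top"];s=C["side"]
print("tray",[d["uv"] for d in pinpoint("tray","top")][:1])
a=cv2.resize(s["frame"][140:260,200:320,::-1],(400,400),interpolation=cv2.INTER_CUBIC)
b=cv2.resize(t["frame"][140:260,210:330,::-1],(400,400),interpolation=cv2.INTER_CUBIC)
cv2.imwrite("pics/m5.png",np.hstack([a,b]))
E
```

```text
t 15.9 tcp [549.5 -62.9  73.8] jaw 0.1 tilt 0.11 open 43.7 F [-0.5  0.1 -0.9] q6 1.33
turn z 0.1 then tool shift x,y,z -1.1 3.5 66.8
tray [[291.8, 193.7]]
```

View pics/m5.png

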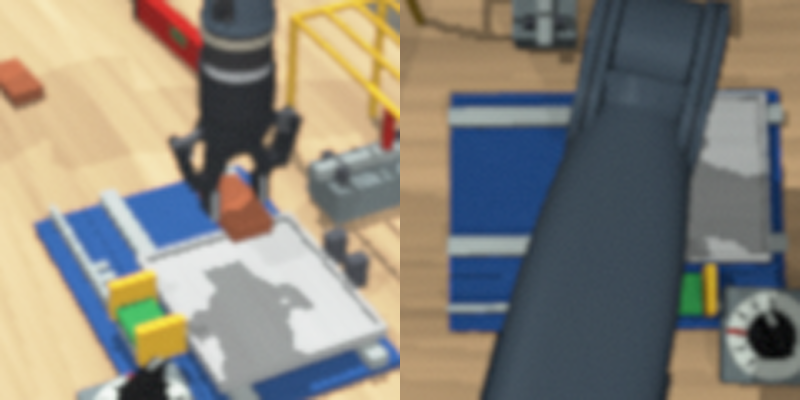

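The slip is held over the tray's left half. I lower it.

Call:
{"api": "play_rows", "payload": {"commands": [[-1,3.5,25,0,0,0,0],[0,0,20,0,0,0,0],[0,0,12,0,0,0,0],[0,0,6,0,0,0,0],[0,0,0,0,0,0,0],[0,0,0,0,0,0,0]]}}

```text
clock: 16.7
tool_pos: [554.7, -65.3, 12.3]
orientation: [0.707, 0.707, 0.0, 0.001]
wrist_force: [0.5, 0.2, -0.8]
opening: 43.4
```

Call:
{"api": "play_rows", "payload": {"commands": [[0,0,3,0,0,0,0],[0,0,2,0,0,0,0],[0,0,0,0,0,0,0]]}}

```text
clock: 17.0
tool_pos: [554.1, -65.4, 6.5]
orientation: [0.707, 0.707, 0.0, 0.0]
wrist_force: [0.1, -1.2, -1.3]
opening: 43.5
```

Call:
{"api": "play_rows", "payload": {"commands": [[0,0,2,0,0,0,0],[0,0,0,0,0,0,0]]}}

```text
clock: 17.2
tool_pos: [553.8, -65.3, 4.2]
orientation: [0.707, 0.707, -0.0, -0.0]
wrist_force: [-0.5, -0.8, -1.3]
opening: 43.7
```

Call:
{"api": "play_rows", "payload": {"commands": [[0,0,2,0,0,0,0],[0,0,0,0,0,0,0]]}}

```text
clock: 17.4
tool_pos: [554.3, -65.4, 3.2]
orientation: [0.707, 0.707, 0.0, 0.0]
wrist_force: [-1.0, 0.4, 3.3]
opening: 43.4
```

It touched down at 3.2, as predicted, so the height offset is constant. I release.

Call:
{"api": "play_rows", "payload": {"commands": [[0,0,0,0,0,0,0.75],[0,0,0,0,0,0,0.75],[0,0,0,0,0,0,0.75],[0,0,0,0,0,0,0.75],[0,0,-20,0,0,0,0.75],[0,0,-30,0,0,0,1],[0,0,-30,0,0,0,1],[33,-5.6,0,0,0,0,1],[40,-7,0,0,0,0,1],[40,-7,0,0,0,0,1],[40,-7,0,0,0,0,1],[40,-7,0,0,0,0,1],[40,-7,0,0,0,0,1],[40,-7,0,0,0,0,1],[40,-7,0,0,0,0,1],[40,-7,0,0,0,0,1],[40,-7,0,0,0,0,1],[40,-7,0,0,0,0,1],[0,0,0,0,0,-6.7,1],[0,0,0,0,0,0,1]]}}

```text
clock: 19.4
tool_pos: [478.0, 368.9, 82.0]
orientation: [0.664, 0.748, -0.0, 0.0]
wrist_force: [-0.1, -0.5, 0.0]
opening: 85.4
```

```bash
python3 - <<'E'
from h import *
C=cams();t=C["top"];s=C["side"]
print("bench",*blobs(t,(0,90,60),(12,255,255),40,20,(110,170,230,270)),*blobs(s,(0,90,60),(12,255,255),30,20,(180,150,215,200)),sep="\n")
print("tray",*blobs(t,(0,90,60),(12,255,255),40,53,(255,160,335,225)),sep="\n")
go((469.8,416.3,-30),6.7)
E
```

```text
bench
([150.1, 217.1], 107.5, [471.8, 391.2], [35.5, 47.1], np.float32(2.6))
([204.5, 164.3], 130.0, [463.6, 400.1], [50.0, 108.1], np.float32(97.5))
tray
([278.4, 191.9], 266.0, [553.5, -64.8], [42.5, 80.5], np.float32(89.5))
t 19.5 tcp [478.5 367.4  82.2] jaw 6.5 tilt 0.03 open 85.7 F [ 0.5  0.3 -0.8] q6 2.0
turn z -0.2 then tool shift x,y,z 49.6 -3.0 112.2
```

Call:
{"api": "play_rows", "payload": {"commands": [[25,-1.5,10,0,0,0,1],[24.6,-1.5,15,0,0,0,1],[0,0,20,0,0,0,1],[0,0,20,0,0,0,1],[0,0,20,0,0,0,1],[0,0,10,0,0,0,1],[0,0,7,0,0,0,1],[0,0,0,0,0,0,1],[0,0,0,0,0,0,1],[0,0,0,0,0,0,1]]}}

```text
clock: 20.5
tool_pos: [470.9, 417.2, -18.1]
orientation: [0.665, 0.747, 0.001, 0.0]
wrist_force: [0.3, -0.8, 0.0]
opening: 85.6
```

```bash
python3 - <<'E'
from h import *
go((469.8,416.3,-31),6.7)
E
```

```text
t 20.5 tcp [470.9 417.2 -18.1] jaw 6.7 tilt 0.15 open 85.6 F [ 0.3 -0.8  0. ] q6 2.07
turn z -0.0 then tool shift x,y,z -0.8 -1.2 12.9
```

Call:
{"api": "play_rows", "payload": {"commands": [[0,-1,8,0,0,0,1],[0,0,4,0,0,0,1],[0,0,0,0,0,0,1],[0,0,0,0,0,0,0],[0,0,0,0,0,0,0],[0,0,0,0,0,0,0],[0,0,0,0,0,0,0],[0,0,0,0,0,0,0],[0,0,0,0,0,0,0],[0,0,0,0,0,0,0],[0,0,0,0,0,0,0]]}}

```text
clock: 21.6
tool_pos: [469.4, 416.9, -31.0]
orientation: [0.665, 0.747, 0.001, 0.0]
wrist_force: [0.5, 1.7, 2.7]
opening: 43.6
```

Call:
{"api": "play_rows", "payload": {"commands": [[0,0,-15,0,0,0,0],[0,0,-30,0,0,0,0],[0,0,-30,0,0,0,0],[0,0,-30,0,0,6.7,0],[0,0,0,0,0,0,0],[0,0,0,0,0,0,0],[0,0,0,0,0,0,0]]}}

```text
clock: 22.3
tool_pos: [467.6, 415.6, 71.4]
orientation: [0.707, 0.707, -0.002, -0.0]
wrist_force: [-0.0, -0.5, -3.4]
opening: 43.1
```

```bash
python3 - <<'E'
from h import *
go((553,-157.5,76),0)
E
```

```text
t 22.3 tcp [467.6 415.6  71.4] jaw 0.0 tilt 0.22 open 43.1 F [-0.  -0.5 -3.4] q6 2.19
turn z 0.0 then tool shift x,y,z -573.1 85.4 -4.6
```

Call:
{"api": "play_rows", "payload": {"commands": [[-20,3,-5,0,0,0,0],[-38,5.7,0,0,0,0,0],[-38,5.7,0,0,0,0,0],[-38,5.7,0,0,0,0,0],[-38,5.7,0,0,0,0,0],[-38,5.7,0,0,0,0,0],[-38,5.7,0,0,0,0,0],[-38,5.7,0,0,0,0,0],[-38,5.7,0,0,0,0,0],[-38,5.7,0,0,0,0,0],[-38,5.7,0,0,0,0,0],[-38,5.7,0,0,0,0,0],[-38,5.7,0,0,0,0,0],[-38,5.7,0,0,0,0,0],[-38,5.7,0,0,0,0,0],[-21,2.6,0,0,0,0,0],[0,0,0,0,0,0,0],[0,0,0,0,0,0,0],[0,0,0,0,0,0,0],[0,0,0,0,0,0,0]]}}

```text
clock: 24.3
tool_pos: [553.5, -155.3, 78.1]
orientation: [0.707, 0.708, -0.0, -0.001]
wrist_force: [-0.4, 0.9, -1.7]
opening: 43.6
```

```bash
python3 - <<'E'
from h import *
go((553,-157.5,2),0)
E
```

```text
t 24.3 tcp [ 553.5 -155.3   78.1] jaw 0.1 tilt 0.06 open 43.6 F [-0.4  0.9 -1.7] q6 1.18
turn z 0.1 then tool shift x,y,z -2.2 -0.5 76.1
```

Call:
{"api": "play_rows", "payload": {"commands": [[-2,0,25,0,0,0,0],[0,0,20,0,0,0,0],[0,0,15,0,0,0,0],[0,0,7,0,0,0,0],[0,0,3,0,0,0,0],[0,0,0,0,0,0,0],[0,0,0,0,0,0,0]]}}

```text
clock: 25.0
tool_pos: [554.9, -158.8, 9.6]
orientation: [0.707, 0.707, 0.0, 0.001]
wrist_force: [1.2, -0.3, -0.8]
opening: 43.1
```

Call:
{"api": "play_rows", "payload": {"commands": [[0,0,2,0,0,0,0],[0,0,2,0,0,0,0],[0,0,0,0,0,0,0]]}}

```text
clock: 25.3
tool_pos: [554.0, -158.6, 4.4]
orientation: [0.707, 0.707, -0.0, -0.0]
wrist_force: [-1.2, -0.4, -2.2]
opening: 43.5
```

Call:
{"api": "play_rows", "payload": {"commands": [[0,0,2,0,0,0,0],[0,0,1,0,0,0,0],[0,0,0,0,0,0,0.75],[0,0,0,0,0,0,0.75],[0,0,0,0,0,0,0.75],[0,0,0,0,0,0,0.75],[0,0,-20,0,0,0,0.75],[0,0,-30,0,0,0,0],[0,0,-30,0,0,0,0],[23,-30,0,0,0,0,0],[24,-30,0,0,0,0,0],[0,-35,0,0,0,0,0],[0,-30,0,0,0,0,0],[0,0,0,0,0,0,0],[0,0,0,0,0,0,0],[0,0,0,0,0,0,0]]}}

```text
clock: 26.9
tool_pos: [430.3, -111.9, 81.9]
orientation: [0.707, 0.707, 0.0, 0.001]
wrist_force: [0.3, -0.2, 0.4]
opening: -0.2
```

```bash
python3 - <<'E'
from h import *
C=cams();t=C["top"];s=C["side"]
print("tray",*blobs(t,(0,90,60),(12,255,255),40,53,(255,160,335,225)),*blobs(s,(0,90,60),(12,255,255),40,53,(250,190,320,260)),sep="\n")
print(pinpoint("slip1","side"),pinpoint("slip1","top"))
print("yellow",*blobs(s,(20,150,120),(35,255,255),10,75,(210,200,270,260)),sep="\n")
go((429.4,-110.5,25),0)
a=cv2.resize(s["frame"][180:280,210:330,::-1],(480,400),interpolation=cv2.INTER_CUBIC)
cv2.imwrite("pics/m6.png",a)
E
```

```text
tray
([278.5, 191.9], 267.0, [553.5, -64.8], [42.5, 80.5], np.float32(89.5))
([278.1, 227.0], 481.5, [548.5, -121.5], [47.8, 184.4], np.float32(89.8))
[{'uv': [273.2, 220.6], 'score': 0.85}, {'uv': [281.9, 234.2], 'score': 0.81}, {'uv': [338.2, 280.4], 'score': 0.5}] [{'uv': [303.1, 193.6], 'score': 0.63}]
yellow
([247.7, 241.1], 124.0, [421.0, -168.5], [43.1, 54.8], np.float32(71.2))
([239.1, 226.5], 73.5, [422.3, -94.4], [32.1, 54.7], np.float32(2.0))
t 27.1 tcp [ 429.9 -111.7   81.5] jaw -0.0 tilt 0.02 open -0.0 F [0.5 0.1 0.1] q6 1.17
turn z -0.0 then tool shift x,y,z 1.2 -0.5 56.5
```

View pics/m6.png

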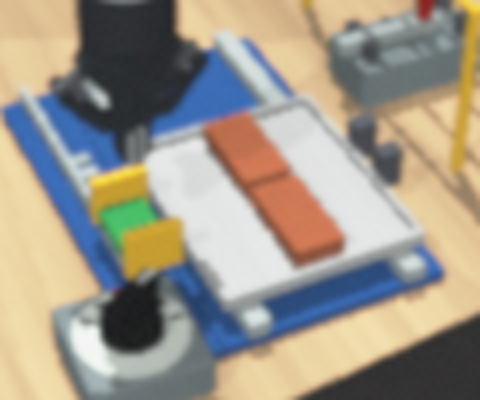

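Both slips lie flat in the tray, end to end (crop (245,150) and (295,220)), and the tip is above the green plate. Next I press the release.

Call:
{"api": "play_rows", "payload": {"commands": [[0,0,20,0,0,0,0],[0,0,20,0,0,0,0],[0,0,12,0,0,0,0],[0,0,6,0,0,0,0],[0,0,0,0,0,0,0],[0,0,0,0,0,0,0]]}}

```text
clock: 27.7
tool_pos: [429.6, -111.7, 24.0]
orientation: [0.707, 0.707, 0.0, 0.0]
wrist_force: [0.4, 0.7, 0.0]
opening: -0.1
```

Call:
{"api": "play_rows", "payload": {"commands": [[0,0,3,0,0,0,0],[0,0,3,0,0,0,0],[0,0,0,0,0,0,0]]}}

```text
clock: 28.0
tool_pos: [429.0, -111.5, 17.3]
orientation: [0.707, 0.707, -0.0, -0.0]
wrist_force: [-0.6, 0.5, -0.3]
opening: 0.1
```

Call:
{"api": "play_rows", "payload": {"commands": [[0,0,3,0,0,0,0],[0,0,3,0,0,0,0],[0,0,0,0,0,0,0]]}}

```text
clock: 28.3
tool_pos: [429.3, -111.6, 11.5]
orientation: [0.707, 0.707, 0.0, 0.0]
wrist_force: [0.3, 0.4, 2.9]
opening: 0.2
```

Call:
{"api": "play_rows", "payload": {"commands": [[0,0,2,0,0,0,0],[0,0,0,0,0,0,0],[0,0,0,0,0,0,0]]}}

```text
clock: 28.6
tool_pos: [429.3, -111.6, 9.7]
orientation: [0.707, 0.707, 0.0, 0.0]
wrist_force: [-0.4, 1.0, 3.8]
opening: 0.4
```

Call:
{"api": "play_rows", "payload": {"commands": [[0,0,2,0,0,0,0],[0,0,1.5,0,0,0,0],[0,0,0,0,0,0,0],[7,0,0,0,0,0,0],[7,0,0,0,0,0,0],[7,0,0,0,0,0,0],[7,0,0,0,0,0,0],[7,0,0,0,0,0,0],[7,0,0,0,0,0,0],[7,0,0,0,0,0,0],[7,0,0,0,0,0,0],[0,0,0,0,0,0,0]]}}

```text
clock: 29.8
tool_pos: [429.5, -55.4, 7.0]
orientation: [0.707, 0.707, 0.0, 0.001]
wrist_force: [-1.5, 0.3, 8.9]
opening: -0.0
```

```bash
python3 - <<'E'
from h import *
C=cams();t=C["top"];s=C["side"];st()
print("yellow",*blobs(s,(20,150,120),(35,255,255),10,75,(210,190,300,260)),sep="\n")
print("slips",*blobs(s,(0,90,60),(12,255,255),40,53,(240,180,320,260)),sep="\n")
E
```

```text
t 29.9 tcp [429.5 -55.4   7. ] jaw -0.0 tilt 0.05 open 0.0 F [-2.8  1.2  9.2] q6 1.29
yellow
([240.6, 230.6], 123.0, [419.0, -115.1], [41.9, 56.2], np.float32(66.4))
([229.0, 222.0], 11.0, [400.6, -60.1], [17.0, 17.3], np.float32(34.3))
slips
([270.7, 217.2], 438.5, [548.6, -66.6], [47.6, 185.9], np.float32(89.6))
```

The carriage follows. I continue to the end stop.

Call:
{"api": "play_rows", "payload": {"commands": [[7,0,0,0,0,0,0],[7,0,0,0,0,0,0],[7,0,0,0,0,0,0],[7,0,0,0,0,0,0],[7,0,0,0,0,0,0],[7,0,0,0,0,0,0],[7,0,0,0,0,0,0],[7,0,0,0,0,0,0],[7,0,0,0,0,0,0],[7,0,0,0,0,0,0],[4,0,0,0,0,0,0],[0,0,0,0,0,0,0]]}}

```text
clock: 31.1
tool_pos: [429.4, 18.5, 7.0]
orientation: [0.707, 0.707, -0.0, 0.001]
wrist_force: [-2.5, -0.5, 9.3]
opening: -0.2
```

Call:
{"api": "play_rows", "payload": {"commands": [[4,0,0,0,0,0,0],[4,0,0,0,0,0,0],[0,0,0,0,0,0,0]]}}

```text
clock: 31.4
tool_pos: [429.9, 25.0, 7.0]
orientation: [0.707, 0.707, -0.001, 0.002]
wrist_force: [-1.1, -4.5, 7.8]
opening: 0.3
```

Call:
{"api": "play_rows", "payload": {"commands": [[4,0,0,0,0,0,0],[4,0,0,0,0,0,0],[0,0,0,0,0,0,0]]}}

```text
clock: 31.7
tool_pos: [430.6, 32.9, 7.0]
orientation: [0.707, 0.707, -0.0, 0.002]
wrist_force: [-0.8, -3.3, 7.2]
opening: -0.4
```

```bash
python3 - <<'E'
from h import *
C=cams();t=C["top"];s=C["side"];st()
print("slips",*blobs(s,(0,90,60),(12,255,255),40,53,(220,170,320,260)),sep="\n")
E
```

```text
t 31.8 tcp [430.6  32.9   7. ] jaw -0.1 tilt 0.28 open 0.2 F [-0.3 -2.8  6.9] q6 1.5
slips
([260.9, 204.2], 385.0, [548.3, 11.9], [47.0, 188.3], np.float32(89.8))
```

Call:
{"api": "play_rows", "payload": {"commands": [[4,0,0,0,0,0,0],[4,0,0,0,0,0,0],[0,0,0,0,0,0,0]]}}

```text
clock: 32.1
tool_pos: [430.7, 41.0, 7.0]
orientation: [0.707, 0.707, -0.0, 0.003]
wrist_force: [0.0, -3.3, 6.4]
opening: -0.1
```

Call:
{"api": "play_rows", "payload": {"commands": [[2,0,0,0,0,0,0],[2,0,0,0,0,0,0],[0,0,0,0,0,0,0]]}}

```text
clock: 32.4
tool_pos: [430.7, 40.7, 7.1]
orientation: [0.708, 0.706, -0.004, 0.006]
wrist_force: [-0.3, -14.0, 7.5]
opening: 0.1
```

Call:
{"api": "play_rows", "payload": {"commands": [[2,0,0,0,0,0,0],[2,0,0,0,0,0,0],[0,0,0,0,0,0,0]]}}

```text
clock: 32.7
tool_pos: [430.6, 40.3, 7.2]
orientation: [0.709, 0.705, -0.007, 0.009]
wrist_force: [-1.7, -24.7, 7.6]
opening: -0.2
```

```bash
python3 - <<'E'
from h import *
C=cams();t=C["top"];s=C["side"];st()
print("slips",*blobs(s,(0,90,60),(12,255,255),40,53,(220,170,320,260)),sep="\n")
print("yellow",*blobs(s,(20,150,120),(35,255,255),10,75,(210,190,300,260)),sep="\n")
E
```

```text
t 32.8 tcp [430.7  40.3   7.2] jaw -0.3 tilt 1.31 open -0.0 F [ -0.7 -24.7   6.8] q6 1.53
slips
([260.9, 204.2], 386.0, [548.4, 11.9], [46.8, 188.3], np.float32(89.8))
yellow
([231.8, 216.6], 115.5, [420.9, -39.1], [45.2, 57.8], np.float32(75.1))
([220.9, 207.2], 15.0, [404.4, 26.0], [12.8, 34.3], np.float32(76.4))
```

It is hard against the stop (24 N). I back off a little and lift so the release springs up.

Call:
{"api": "play_rows", "payload": {"commands": [[-4,0,0,0,0,0,0],[-3,0,0,0,0,0,0],[0,0,0,0,0,0,0],[0,0,-8,0,0,0,0],[0,0,-10,0,0,0,0],[0,0,-30,0,0,0,0],[0,0,-30,0,0,0,0],[0,0,-20,0,0,0,0],[0,0,0,0,0,0,0],[0,0,0,0,0,0,0]]}}

```text
clock: 33.8
tool_pos: [429.0, 43.6, 103.2]
orientation: [0.707, 0.707, -0.0, -0.0]
wrist_force: [-0.1, -0.3, -0.6]
opening: -0.0
```

```bash
python3 - <<'E'
from h import *
C=cams();t=C["top"];s=C["side"];st()
print("slips",*blobs(s,(0,90,60),(12,255,255),40,53,(220,170,320,260)),sep="\n")
print("green",*blobs(s,(50,100,50),(75,255,255),20,52,(200,190,300,260)),sep="\n")
print("orange",*blobs(t,(5,180,150),(18,255,255),50,36,(330,170,410,240)))
for n in("rod","tray"):print(n,[(np.round(d["uv"],1),d["score"]) for d in pinpoint(n,"side")+pinpoint(n,"top")])
go((388,-206,90),115)
go((535.5,-394.5,40),98)
E
```

```text
t 33.9 tcp [427.8  43.6 102. ] jaw -0.0 tilt 0.19 open 0.0 F [-0.3  0.9 -0.1] q6 1.52
slips
([260.9, 204.3], 385.0, [548.4, 11.9], [47.2, 188.2], np.float32(90.0))
green
([225.8, 210.2], 41.5, [424.4, 24.9], [35.3, 41.6], np.float32(179.8))
orange ([373.5, 204.5], 181.0, [510.8, -398.1], [19.4, 143.9], np.float32(7.9))
rod [(array([318.1, 297.2]), 0.75), (array([367.7, 199.2]), 0.58)]
tray [(array([260.2, 205.5]), 0.88), (array([253.8, 194.7]), 0.78)]
t 34.1 tcp [428.2  43.6 102.6] jaw -0.0 tilt 0.14 open 0.0 F [ 0.2  0.7 -0.4] q6 1.52
turn z 65.0 then tool shift x,y,z -141.9 209.2 12.6
t 34.1 tcp [428.2  43.6 102.6] jaw -0.0 tilt 0.14 open 0.0 F [ 0.2  0.7 -0.4] q6 1.52
turn z 82.0 then tool shift x,y,z 45.3 448.8 62.6
```

Call:
{"api": "play_rows", "payload": {"commands": [[0,0,0,0,0,8.1,1],[0,0,0,0,0,8.1,1],[0,0,0,0,0,8.1,1],[0,0,0,0,0,8.1,1],[0,0,0,0,0,8.1,1],[0,0,0,0,0,8.1,1],[0,0,0,0,0,8.1,1],[0,0,0,0,0,8.3,1],[-20,30,0,0,0,0,1],[-20,30,0,0,0,0,1],[-20,30,0,0,0,0,1],[-20,30,0,0,0,0,1],[-20,30,0,0,0,0,1],[-20,30,0,0,0,0,1],[-22,29,0,0,0,0,1],[0,0,0,0,0,0,1],[0,0,0,0,0,0,1],[0,0,0,0,0,0,1]]}}

```text
clock: 35.9
tool_pos: [388.5, -205.0, 103.5]
orientation: [0.976, 0.217, -0.0, -0.001]
wrist_force: [0.3, 0.0, 0.7]
opening: 85.6
```

```bash
python3 - <<'E'
from h import *
go((386.5,-205,20),115)
E
```

```text
t 35.9 tcp [ 388.5 -205.   103.5] jaw -65.0 tilt 0.07 open 85.6 F [0.3 0.  0.7] q6 2.07
turn z 0.0 then tool shift x,y,z -1.8 -0.8 83.5
```

Call:
{"api": "play_rows", "payload": {"commands": [[-1.5,-1,20,0,0,0,1],[0,0,20,0,0,0,1],[0,0,20,0,0,0,1],[0,0,12,0,0,0,1],[0,0,8,0,0,0,1],[0,0,0,0,0,0,1],[0,0,0,0,0,0,1]]}}

```text
clock: 36.6
tool_pos: [387.4, -205.7, 24.5]
orientation: [0.976, 0.216, 0.0, 0.0]
wrist_force: [0.4, -0.1, 0.4]
opening: 85.2
```

Call:
{"api": "play_rows", "payload": {"commands": [[0,0,2,0,0,0,0],[0,0,0,0,0,0,0],[0,0,0,0,0,0,0],[0,0,0,0,0,0,0],[0,0,0,0,0,0,0],[0,0,0,0,0,0,0],[0,0,0,0,0,0,0],[0,0,0,0,0,0,0],[0,0,0,0,0,0,0],[0,0,0,0,0,0,0]]}}

```text
clock: 37.6
tool_pos: [388.3, -208.5, 22.7]
orientation: [0.976, 0.216, 0.001, 0.003]
wrist_force: [2.8, -4.6, -1.4]
opening: 14.7
```

```bash
python3 - <<'E'
from h import *
print(st()[0]["wrist_torque"])
E
```

```text
t 37.6 tcp [ 388.3 -208.5   22.7] jaw -65.1 tilt 0.35 open 14.7 F [ 2.8 -4.6 -1.4] q6 2.06
[-0.93074313 -0.37561332  0.03627111]
```

Call:
{"api": "play_rows", "payload": {"commands": [[0,3.5,0,0,0,0,0],[0,0,0,0,0,-5.9,0],[0,0,0,0,0,-5.9,0],[0,0,0,0,0,-5.9,0],[0,0,0,0,0,-5.9,0],[0,0,0,0,0,-5.9,0],[0,0,0,0,0,-5.9,0],[0,0,0,0,0,-5.9,0],[0,0,0,0,0,-5.9,0],[0,0,0,0,0,-5.9,0],[0,0,0,0,0,-5.9,0],[0,0,0,0,0,0,0],[0,0,0,0,0,0,0],[0,0,0,0,0,0,0]]}}

```text
clock: 39.0
tool_pos: [385.2, -206.3, 22.6]
orientation: [0.743, 0.669, -0.001, -0.004]
wrist_force: [-8.4, 7.7, 12.0]
opening: 14.9
```

```bash
python3 - <<'E'
from h import *
print(st()[0]["wrist_torque"])
E
```

```text
t 39.0 tcp [ 385.2 -206.3   22.6] jaw -6.0 tilt 0.44 open 14.9 F [-8.4  7.7 12. ] q6 1.03
[1.18955193 1.67330636 0.09049297]
```

Call:
{"api": "play_rows", "payload": {"commands": [[0,0,0,0,0,0,1],[0,0,0,0,0,0,1],[0,0,0,0,0,0,1],[0,0,0,0,0,0,1],[0,0,0,0,0,0,1],[0,0,-25,0,0,0,1],[0,0,-30,0,0,0,1],[0,0,-25,0,0,7.6,1],[0,0,0,0,0,7.6,1],[0,0,0,0,0,7.6,1],[0,0,0,0,0,7.6,1],[0,0,0,0,0,7.6,1],[0,0,0,0,0,7.6,1],[0,0,0,0,0,7.6,1],[0,0,0,0,0,7.6,1],[0,0,0,0,0,7.6,1],[0,0,0,0,0,7.6,1],[0,0,0,0,0,0,1]]}}

```text
clock: 40.8
tool_pos: [388.4, -208.8, 101.8]
orientation: [0.998, 0.07, -0.0, -0.0]
wrist_force: [0.2, -0.8, -0.5]
opening: 85.3
```

```bash
python3 - <<'E'
from h import *
go((535.5,-394.5,60),98)
E
```

```text
t 40.8 tcp [ 388.4 -208.8  101.8] jaw -82.0 tilt 0.0 open 85.3 F [ 0.2 -0.8 -0.5] q6 2.36
turn z -0.0 then tool shift x,y,z 119.9 204.3 41.8
```

Call:
{"api": "play_rows", "payload": {"commands": [[17,29,0,0,0,0,1],[17,29,0,0,0,0,1],[17,29,0,0,0,0,1],[17,29,0,0,0,0,1],[17,29,0,0,0,0,1],[17,29,0,0,0,0,1],[18,30,0,0,0,0,1],[0,0,10,0,0,0,1],[0,0,0,0,0,0,1],[0,0,0,0,0,0,1]]}}

```text
clock: 41.8
tool_pos: [534.6, -393.0, 91.3]
orientation: [0.998, 0.07, -0.001, -0.001]
wrist_force: [-0.2, -0.1, 1.3]
opening: 85.9
```

```bash
python3 - <<'E'
from h import *
C=cams();t=C["top"];s=C["side"]
print("orange",*blobs(t,(5,180,150),(18,255,255),20,36,(330,150,430,260)),*blobs(s,(5,180,150),(18,255,255),20,36,(270,260,360,330)))
go((535.5,-394.5,-23),98)
a=cv2.resize(t["frame"][215:265,295:345,::-1],(400,400),interpolation=cv2.INTER_CUBIC)
b=cv2.resize(s["frame"][230:310,220:380,::-1],(800,400),interpolation=cv2.INTER_CUBIC)
cv2.imwrite("pics/m7.png",cv2.resize(np.hstack([a,b]),(800,267)))
E
```

```text
orange ([309.8, 298.4], 468.5, [505.4, -409.3], [33.4, 156.7], np.float32(7.9))
t 41.9 tcp [ 535.1 -393.4   92.8] jaw -82.0 tilt 0.03 open 85.3 F [ 0.4 -0.3 -0.2] q6 2.27
turn z 0.0 then tool shift x,y,z 0.2 1.2 115.8
```

View pics/m7.png

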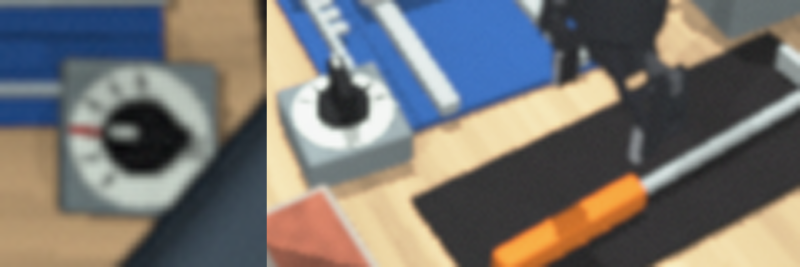

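The dial's white pointer lies along the red mark (pointer about (120,131), mark (85,130)). The handle is visible below the gripper, so I grasp the rod now.

Call:
{"api": "play_rows", "payload": {"commands": [[0,1,30,0,0,0,1],[0,0,30,0,0,0,1],[0,0,25,0,0,0,1],[0,0,15,0,0,0,1],[0,0,7,0,0,0,1],[0,0,0,0,0,0,1],[0,0,0,0,0,0,1]]}}

```text
clock: 42.6
tool_pos: [536.5, -395.9, -13.3]
orientation: [0.998, 0.07, 0.001, 0.001]
wrist_force: [0.8, -0.3, 0.5]
opening: 85.7
```

```bash
python3 - <<'E'
from h import *
go((535.5,-394.5,-23),98)
E
```

```text
t 42.6 tcp [ 536.5 -395.9  -13.3] jaw -82.0 tilt 0.16 open 85.7 F [ 0.8 -0.3  0.5] q6 2.27
turn z -0.0 then tool shift x,y,z -0.8 -1.5 9.7
```

Call:
{"api": "play_rows", "payload": {"commands": [[0,-1,5,0,0,0,1],[0,0,4,0,0,0,1],[0,0,0,0,0,0,1],[0,0,0,0,0,0,0],[0,0,0,0,0,0,0],[0,0,0,0,0,0,0],[0,0,0,0,0,0,0],[0,0,0,0,0,0,0],[0,0,0,0,0,0,0],[0,0,0,0,0,0,0],[0,0,0,0,0,0,0],[0,0,0,0,0,0,0],[0,0,0,0,0,0,0]]}}

```text
clock: 43.9
tool_pos: [535.8, -394.6, -23.6]
orientation: [0.998, 0.07, 0.0, 0.0]
wrist_force: [1.2, -1.1, 2.7]
opening: 21.3
```

```bash
python3 - <<'E'
from h import *
st()
E
```

```text
t 43.9 tcp [ 535.8 -394.6  -23.6] jaw -82.0 tilt 0.06 open 21.3 F [ 1.2 -1.1  2.7] q6 2.27
```

Call:
{"api": "play_rows", "payload": {"commands": [[0,0,-10,0,0,0,0],[0,0,-24,0,0,0,0],[0,0,-25,0,0,0,0],[0,0,-25,0,0,0,0],[-19,-16,0,0,0,0,0],[-19,-16,0,0,0,0,0],[-19,-16,0,0,0,0,0],[-19,-16,0,0,0,0,0],[-20,-15,0,0,0,0,0],[0,0,0,0,0,4,0],[0,0,0,0,0,4,0],[0,0,0,0,0,0,0],[0,0,0,0,0,0,0]]}}

```text
clock: 45.2
tool_pos: [429.0, -328.7, 59.4]
orientation: [1.0, 0.001, -0.001, -0.001]
wrist_force: [-0.4, 0.8, -2.4]
opening: 20.8
```

```bash
python3 - <<'E'
from h import *
go((430,-47,50),90)
E
```

```text
t 45.2 tcp [ 429.  -328.7   59.4] jaw -89.9 tilt 0.1 open 20.8 F [-0.4  0.8 -2.4] q6 2.36
turn z 0.1 then tool shift x,y,z 1.0 -281.7 9.4
```

Call:
{"api": "play_rows", "payload": {"commands": [[0,-15,0,0,0,0,0],[0,-25,0,0,0,0,0],[0,-30,0,0,0,0,0],[0,-30,0,0,0,0,0],[0,-30,0,0,0,0,0],[0,-30,0,0,0,0,0],[0,-30,0,0,0,0,0],[0,-30,0,0,0,0,0],[0,-30,0,0,0,0,0],[0,-22,0,0,0,0,0],[0,-10,5,0,0,0,0],[0,0,5,0,0,0,0],[0,0,0,0,0,0,0],[0,0,0,0,0,0,0],[0,0,0,0,0,0,0]]}}

```text
clock: 46.7
tool_pos: [429.7, -48.2, 49.9]
orientation: [1.0, -0.001, -0.0, 0.0]
wrist_force: [-1.1, -0.5, -2.0]
opening: 21.1
```

```bash
python3 - <<'E'
from h import *
C=cams();t=C["top"];s=C["side"]
go((430,-47,50),90)
# predicted hook points
p=sense()["tool_pos"];o=np.array([p[0],p[1],p[2]+33.6])
for d in((275,0,13),(275,50,13),(50,0,13)):print(d,proj(s,o+d).round(1),proj(t,o+d).round(1))
print("pin",proj(s,(789,23,90)),[(x["uv"],x["score"]) for x in pinpoint("bolt_pin","side")])
b=cv2.resize(s["frame"][130:280,220:390,::-1],(680,600),interpolation=cv2.INTER_CUBIC)
cv2.imwrite("pics/m8.png",b)
E
```

```text
t 46.8 tcp [429.8 -48.   50.1] jaw -90.1 tilt 0.02 open 21.1 F [ 0.1  0.6 -2.5] q6 2.88
turn z -0.1 then tool shift x,y,z 0.2 -1.0 0.1
(275, 0, 13) [307.4 191.3] [273.5 146.6]
(275, 50, 13) [300.3 183.9] [259.  146.7]
(50, 0, 13) [249.2 208.5] [274.3 211.6]
pin [316.93928955 176.82702244] [([317.2, 175.5], 0.48)]
```

View pics/m8.png

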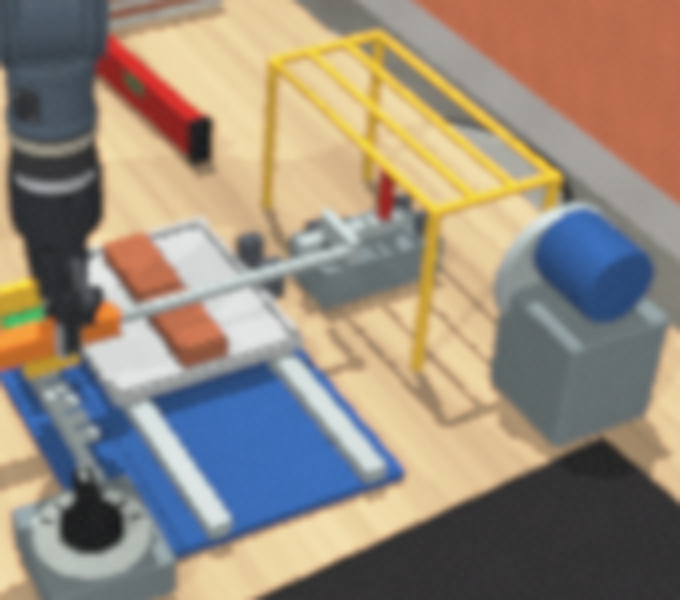

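The rod points along +x with its hook at crop (350,240), right of the red pin at (385,195), with a clear way in. I push in past the pin, then move left behind it.

Call:
{"api": "play_rows", "payload": {"commands": [[10,0,0,0,0,0,0],[16,0,0,0,0,0,0],[16,0,0,0,0,0,0],[16,0,0,0,0,0,0],[16,0,0,0,0,0,0],[16,0,0,0,0,0,0],[14,0,0,0,0,0,0],[9,0,0,0,0,0,0],[0,0,0,0,0,0,0],[0,0,0,0,0,0,0],[0,0,0,0,0,0,0]]}}

```text
clock: 47.95
tool_pos: [541.9, -47.3, 49.8]
orientation: [1.0, -0.0, -0.0, -0.0]
wrist_force: [-0.5, 0.9, -2.5]
opening: 20.9
```

```bash
python3 - <<'E'
from h import *
C=cams();s=C["side"]
go((543,-5,50),90)
p=sense()["tool_pos"];o=np.array([p[0],p[1],p[2]+33.6])
for d in((270,0,13),(270,50,13)):print(d,proj(s,o+d).round(1))
b=cv2.resize(s["frame"][140:220,270:370,::-1],(750,600),interpolation=cv2.INTER_CUBIC)
cv2.imwrite("pics/m9.png",b)
E
```

```text
t 48.0 tcp [542.  -47.3  49.9] jaw -90.0 tilt 0.02 open 20.7 F [-0.1  0.1 -2.4] q6 2.93
turn z -0.0 then tool shift x,y,z 1.0 -42.3 -0.1
(270, 0, 13) [332.9 183.7]
(270, 50, 13) [325.3 176.7]
```

View pics/m9.png

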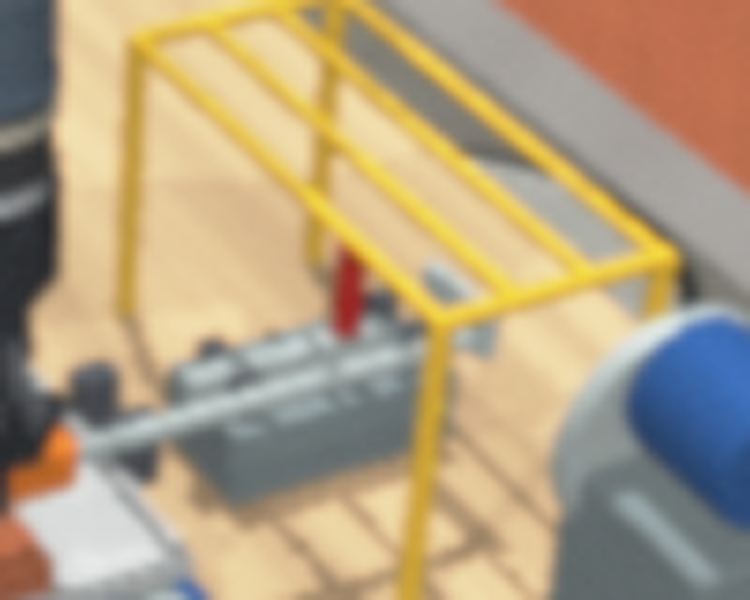

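The blade (crop (425,270) to (490,345)) is past the pin (345,300). I move left by 42 mm.

Call:
{"api": "play_rows", "payload": {"commands": [[0,-8,0,0,0,0,0],[0,-10,0,0,0,0,0],[0,-10,0,0,0,0,0],[0,-9,0,0,0,0,0],[0,-5,0,0,0,0,0],[0,0,0,0,0,0,0],[0,0,0,0,0,0,0]]}}

```text
clock: 48.75
tool_pos: [542.6, -5.2, 49.9]
orientation: [1.0, 0.0, 0.0, 0.0]
wrist_force: [0.8, -0.3, -3.5]
opening: 21.0
```

Call:
{"api": "play_rows", "payload": {"commands": [[-4,0,0,0,0,0,0],[-4,0,0,0,0,0,0],[-4,0,0,0,0,0,0],[-4,0,0,0,0,0,0],[0,0,0,0,0,0,0]]}}

```text
clock: 49.25
tool_pos: [525.8, -5.4, 49.9]
orientation: [1.0, -0.0, -0.0, -0.0]
wrist_force: [0.0, -0.3, -2.2]
opening: 20.9
```

Call:
{"api": "play_rows", "payload": {"commands": [[-4,0,0,0,0,0,0],[-4,0,0,0,0,0,0],[-4,0,0,0,0,0,0],[-4,0,0,0,0,0,0],[-4,0,0,0,0,0,0],[0,0,0,0,0,0,0]]}}

```text
clock: 49.85
tool_pos: [505.9, -5.3, 50.0]
orientation: [1.0, -0.0, -0.0, 0.0]
wrist_force: [0.7, -1.6, -2.6]
opening: 21.1
```

```bash
python3 - <<'E'
from h import *
C=cams();s=C["side"];t=C["top"];st()
for n,c in C.items():
    print(n,[(np.round(x["uv"],1),round(x["score"],2)) for x in pinpoint("bolt_pin",n)])
    for X in(790,780,770,750):print(X,proj(c,(X,23,90)).round(1))
print("red",*blobs(s,(0,150,60),(8,255,255),8,90,(290,150,350,200)),*blobs(s,(172,150,60),(180,255,255),8,90,(290,150,350,200)),sep="\n")
b=cv2.resize(s["frame"][150:210,280:360,::-1],(800,600),interpolation=cv2.INTER_CUBIC)
cv2.imwrite("pics/m10.png",b)
E
```

```text
t 50.0 tcp [505.9  -5.3  49.9] jaw -90.0 tilt 0.06 open 20.8 F [-0.   0.1 -2.5] q6 3.0
side [(array([312.9, 179.4]), 0.56)]
790 [317.2 176.8]
780 [314.9 177.4]
770 [312.6 178.1]
750 [308.  179.4]
top [(array([319.1, 240.2]), 0.55), (array([250.9, 127.7]), 0.52)]
790 [252.8 123.8]
780 [252.8 126.6]
770 [252.8 129.3]
750 [252.9 134.8]
red
([312.0, 176.1], 10.5, [775.2, 35.7], [7.5, 40.7], np.float32(58.5))
```

View pics/m10.png

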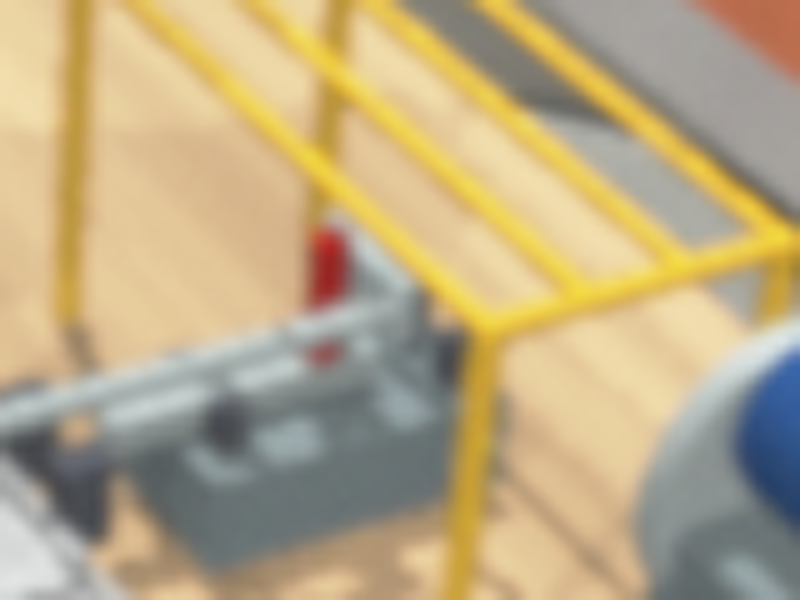

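The blade is hooked behind the pin, which has moved to crop (327,270), and the bolt is following. I pull on until it stops.

Call:
{"api": "play_rows", "payload": {"commands": [[-4,0,0,0,0,0,0],[-4,0,0,0,0,0,0],[-4,0,0,0,0,0,0],[0,0,0,0,0,0,0]]}}

```text
clock: 50.45
tool_pos: [493.6, -5.2, 49.8]
orientation: [1.0, -0.0, -0.001, 0.0]
wrist_force: [0.2, -0.1, -3.0]
opening: 21.1
```

Call:
{"api": "play_rows", "payload": {"commands": [[-3,0,0,0,0,0,0],[-3,0,0,0,0,0,0],[0,0,0,0,0,0,0]]}}

```text
clock: 50.75
tool_pos: [487.9, -5.3, 49.9]
orientation: [1.0, -0.0, -0.0, 0.0]
wrist_force: [1.1, 0.3, -3.1]
opening: 20.9
```

Call:
{"api": "play_rows", "payload": {"commands": [[-2,0,0,0,0,0,0],[-2,0,0,0,0,0,0],[0,0,0,0,0,0,0]]}}

```text
clock: 51.05
tool_pos: [484.2, -5.3, 49.9]
orientation: [1.0, -0.0, -0.0, 0.0]
wrist_force: [2.0, 0.5, -2.8]
opening: 20.8
```

Call:
{"api": "play_rows", "payload": {"commands": [[-2,0,0,0,0,0,0],[-2,0,0,0,0,0,0],[0,0,0,0,0,0,0]]}}

```text
clock: 51.35
tool_pos: [480.7, -5.3, 50.0]
orientation: [1.0, -0.0, 0.0, -0.0]
wrist_force: [3.3, 0.8, -2.5]
opening: 20.7
```

Call:
{"api": "play_rows", "payload": {"commands": [[-2,0,0,0,0,0,0],[-2,0,0,0,0,0,0],[0,0,0,0,0,0,0]]}}

```text
clock: 51.65
tool_pos: [480.9, -5.3, 51.3]
orientation: [1.0, -0.0, 0.005, -0.0]
wrist_force: [12.3, 1.4, -4.8]
opening: 20.6
```

Call:
{"api": "play_rows", "payload": {"commands": [[-2,0,0,0,0,0,0],[-2,0,0,0,0,0,0],[0,0,0,0,0,0,0]]}}

```text
clock: 51.95
tool_pos: [481.2, -5.3, 53.0]
orientation: [1.0, -0.0, 0.009, -0.0]
wrist_force: [17.9, 1.1, -5.7]
opening: 21.3
```

```bash
python3 - <<'E'
from h import *
C=cams();s=C["side"];st()
for n,c in C.items():
    print(n,[(np.round(x["uv"],1),round(x["score"],2)) for x in pinpoint("bolt_pin",n)])
print("red",*blobs(s,(0,150,60),(8,255,255),5,90,(290,150,350,200)),*blobs(s,(172,150,60),(180,255,255),5,90,(290,150,350,200)),sep="\n")
E
```

```text
t 52.0 tcp [481.2  -5.2  53. ] jaw -90.0 tilt 1.01 open 21.1 F [18.2  2.2 -5. ] q6 2.99
side [(array([307.1, 179.5]), 0.65)]
top [(array([253.1, 135.7]), 0.65), (array([360.5, 172.4]), 0.61)]
red
([306.5, 177.8], 5.5, [749.9, 33.3], [3.8, 40.1], np.float32(59.3))
```

The bolt is at its stop (18 N, pin now at about x 749, roughly 41 mm of travel). I unhook: forward, right, then back out.

Call:
{"api": "play_rows", "payload": {"commands": [[6,0,0,0,0,0,0],[6,0,0,0,0,0,0],[4,0,0,0,0,0,0],[0,0,0,0,0,0,0],[0,0,0,0,0,0,0],[0,8,0,0,0,0,0],[0,10,0,0,0,0,0],[0,10,0,0,0,0,0],[0,9,0,0,0,0,0],[0,6,0,0,0,0,0],[0,0,0,0,0,0,0],[-15,0,0,0,0,0,0],[-15,0,0,0,0,0,0],[-15,0,0,0,0,0,0],[-15,0,0,0,0,0,0],[0,0,0,0,0,0,0],[0,0,0,0,0,0,0]]}}

```text
clock: 53.85
tool_pos: [429.1, -48.2, 50.1]
orientation: [1.0, -0.0, 0.001, 0.0]
wrist_force: [0.8, 0.3, -2.5]
opening: 21.0
```

```bash
python3 - <<'E'
from h import *
C=cams()
for n,c in C.items():
    print(n,[(np.round(x["uv"],1),round(x["score"],2)) for x in pinpoint("bolt_pin",n)])
go((430,-329,60),90)
E
```

```text
side [(array([304.7, 180.6]), 0.61)]
top [(array([251.7, 136.2]), 0.69)]
t 54.0 tcp [429.3 -48.3  50.1] jaw -90.0 tilt 0.04 open 21.1 F [-0.   0.6 -2.4] q6 2.87
turn z -0.0 then tool shift x,y,z 0.7 280.7 -9.9
```

Call:
{"api": "play_rows", "payload": {"commands": [[0,15,-5,0,0,0,0],[0,30,-5,0,0,0,0],[0,30,0,0,0,0,0],[0,30,0,0,0,0,0],[0,30,0,0,0,0,0],[0,30,0,0,0,0,0],[0,30,0,0,0,0,0],[0,30,0,0,0,0,0],[0,30,0,0,0,0,0],[0,26,0,0,0,0,0],[0,0,0,0,0,-4,0],[0,0,0,0,0,-3,0],[0,0,0,0,0,0,0],[0,0,0,0,0,0,0]]}}

```text
clock: 55.45
tool_pos: [428.7, -329.3, 59.6]
orientation: [0.998, 0.06, -0.0, -0.0]
wrist_force: [-0.7, 0.6, -2.9]
opening: 21.1
```

```bash
python3 - <<'E'
from h import *
go((534,-392,-22),97)
E
```

```text
t 55.5 tcp [ 428.7 -329.3   59.6] jaw -83.1 tilt 0.02 open 21.1 F [-0.7  0.6 -2.9] q6 2.24
turn z -0.1 then tool shift x,y,z 96.9 75.1 81.6
```

Call:
{"api": "play_rows", "payload": {"commands": [[16,12,0,0,0,0,0],[20,16,0,0,0,0,0],[20,16,0,0,0,0,0],[20,16,0,0,0,0,0],[21,15,0,0,0,0,0],[0,0,0,0,0,0,0],[0,0,20,0,0,0,0],[0,0,25,0,0,0,0],[0,0,18,0,0,0,0],[0,0,8,0,0,0,0],[0,0,4,0,0,0,0],[0,0,0,0,0,0,0],[0,0,0,0,0,0,0]]}}

```text
clock: 56.75
tool_pos: [534.6, -392.6, -13.6]
orientation: [0.998, 0.061, 0.001, 0.001]
wrist_force: [0.3, 0.2, -2.8]
opening: 21.0
```

Call:
{"api": "play_rows", "payload": {"commands": [[0,0,2,0,0,0,0],[0,0,2,0,0,0,0],[0,0,0,0,0,0,0]]}}

```text
clock: 57.05
tool_pos: [534.3, -392.2, -18.8]
orientation: [0.998, 0.061, 0.001, 0.0]
wrist_force: [0.0, -0.1, -1.6]
opening: 21.3
```

Call:
{"api": "play_rows", "payload": {"commands": [[0,0,2,0,0,0,0],[0,0,2,0,0,0,0],[0,0,0,0,0,0,0]]}}

```text
clock: 57.35
tool_pos: [534.3, -392.2, -22.9]
orientation: [0.998, 0.061, 0.001, 0.0]
wrist_force: [0.4, -0.8, -0.7]
opening: 20.9
```

Call:
{"api": "play_rows", "payload": {"commands": [[0,0,1,0,0,0,0],[0,0,0,0,0,0,0]]}}

```text
clock: 57.55
tool_pos: [534.3, -392.4, -23.5]
orientation: [0.998, 0.061, 0.0, 0.0]
wrist_force: [0.3, -0.2, 0.9]
opening: 20.9
```

Touched down at the grasp height. I release, lift and move clear to look.

Call:
{"api": "play_rows", "payload": {"commands": [[0,0,0,0,0,0,0.6],[0,0,0,0,0,0,1],[0,0,0,0,0,0,1],[0,0,0,0,0,0,1],[0,0,0,0,0,0,1],[0,0,-20,0,0,0,1],[0,0,-30,0,0,0,1],[0,0,-40,0,0,0,1],[0,0,-40,0,0,0,1],[-35,0,-20,0,0,0,1],[-40,0,0,0,0,0,1],[-40,0,0,0,0,0,1],[-40,0,0,0,0,0,1],[-40,0,0,0,0,0,1],[-40,0,0,0,0,0,1],[0,0,0,0,0,0,1],[0,0,0,0,0,0,1],[0,0,0,0,0,0,1]]}}

```text
clock: 59.35
tool_pos: [301.4, -420.5, 126.1]
orientation: [0.998, 0.061, 0.0, 0.0]
wrist_force: [0.9, 0.1, -0.3]
opening: 85.8
```

```bash
python3 - <<'E'
from h import *
C=cams();s=C["side"];t=C["top"];st()
print("orange",*blobs(t,(5,180,150),(18,255,255),50,36,(330,150,430,250)))
print("slips",*blobs(t,(0,90,60),(12,255,255),40,53,(215,160,300,225)),*blobs(s,(0,90,60),(12,255,255),40,53,(220,170,320,260)),sep="\n")
print("green",*blobs(s,(50,100,50),(75,255,255),20,52,(200,190,300,260)),*blobs(t,(50,100,50),(75,255,255),20,52,(200,200,300,250)),sep="\n")
for n in("bolt_pin","level","bucket","brick"):
  print(n,[np.round(d["uv"],1) for d in pinpoint(n,"side")[:1]+pinpoint(n,"top")[:1]])
a=cv2.resize(t["frame"][110:260,215:405,::-1],(506,400),interpolation=cv2.INTER_CUBIC)
b=cv2.resize(s["frame"][160:300,210:310,::-1],(286,400),interpolation=cv2.INTER_CUBIC)
cv2.imwrite("pics/m11.png",np.hstack([a,b]))
E
```

```text
t 59.5 tcp [ 301.7 -420.4  125.9] jaw -82.9 tilt 0.02 open 85.5 F [-0.4 -0.3  0. ] q6 1.94
orange ([372.0, 204.0], 159.5, [510.7, -393.2], [18.3, 142.9], np.float32(7.3))
slips
([254.6, 198.1], 519.5, [533.6, 18.1], [68.5, 179.2], np.float32(115.3))
([267.0, 211.9], 171.0, [548.0, -34.8], [46.8, 94.6], np.float32(90.5))
green
([253.5, 228.4], 160.0, [427.1, 23.1], [37.8, 51.7], np.float32(89.6))
bolt_pin [array([310.1, 179.8]), array([249.4, 135.6])]
level [array([251.8, 159.6]), array([151. , 157.6])]
bucket [array([165.1, 182.7]), array([144.1, 272.5])]
brick [array([240.8, 336.6]), array([375.2, 266. ])]
```

View pics/m11.png

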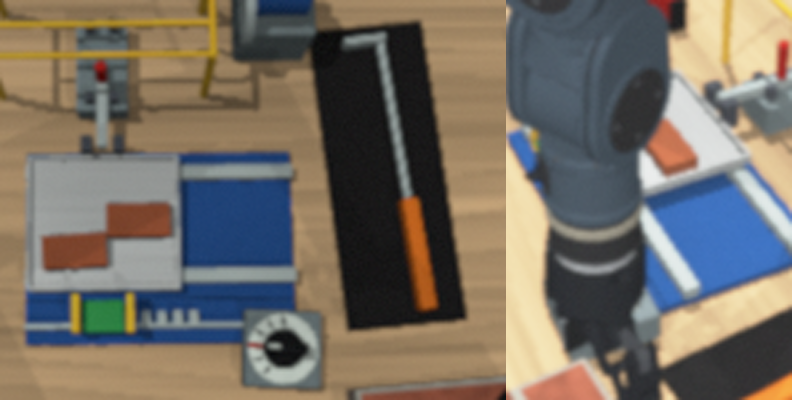

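The final top view shows:
- **Rod:** back along the mat, handle at (418,255).
- **Bolt:** its nose is between the lugs at (102,140).
- **Carriage and release:** the carriage is home and the green plate is up.
- **Dial:** the pointer is on the red mark.
- **Slips:** both lie in the tray. One has been knocked about 40 mm but lies flat: the pair's combined area of 519 px is about two full slips, so they don't overlap.

I check that slip's numbers, then hand in.

```bash
python3 - <<'E'
from h import *
C=cams();t=C["top"]
f=lambda u,z:atz(t,(215+u[0]/2.663-.3,110+u[1]/2.667-.3),z)[:2].round(1)
c=np.mean([f(u,41) for u in((28,156),(178,153),(182,288),(30,291))],0)
print("tray",c,"slips rel",f((75,252),53)-c,f((140,219),53)-c)
ok=np.all(np.abs(f((75,252),53)-c)<[65,75])
print(ok)
if ok: print(close_job())
E
```

```text
tray [553.9  21.4] slips rel [-42.4  38.3] [  0.5 -46.9]
True
the job is handed in; nothing more can be done
None
```

I did every part of the task and handed the job in at about 60 s. My last camera checks found nothing out of place, but `close_job()` reports no verdict.

- **Slips:** I found two and laid both in the tray before moving the carriage.
- **Carriage:** I pushed it, release held down, to its left stop (24 N against the stop), then let the release spring up. It still stood at home in the last view.
- **Bolt:** I pulled it with the hooked rod until it stopped (18 N, about 40 mm of pin travel). Its nose shows between the lugs.
- **Rod:** It is back on its mat within a few mm of where it began, at a handle angle of 7.3°.
- **Dial:** The white pointer lies along the red mark, set to about 1.47 rad. I judged the final alignment by eye.
- **Bystanders:** The bucket, level and brick showed no real shift; their camera positions changed by no more than about 4 px.

**What failed or disagreed:**
- The first slip grasp missed because the reported tool height was about 35 mm too low. I measured that by touching a slip and corrected for it from then on.
- One slip was later knocked about 40 mm inside the tray. It still measures inside the limits, at about x -42, y +38 mm from the tray centre. I judged it flat from the top view: both slips show nearly their full area, so neither overlaps the other.

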